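# Lock the levelling foot: hold the square nut, tighten the jam nut

## Robot

A 6-joint arm with a two-finger parallel gripper is mounted at the origin on the work surface. World frame = base frame: x ahead of the robot, y to its left, z up, the work surface at z = 0. Lengths are in m, angles in rad, forces in N, time in s.
With the tool pointing down it reaches from about 0.35 to 0.85 m from the base axis. Payload 8.1 kg.
Tool frame: the origin (TCP) lies on the centre line of the jaws, within the pads' length; the fingertips stand 11 mm ahead of it and the grasp point (between the pads) lies 8 mm behind it (tip_reach is the z of the fingertips in the tool frame, in m); z points along the fingers, y is the direction in which the jaws open and shut (so a half turn about z gives the same grasp; the last joint's range is limited). The gripper opens to 93 mm and grips with 3 to 60 N. Pads are 15 mm wide; open, the fingers measure 128 mm over their backs; the gripper's body (75 mm by 188 mm) begins 65 mm behind the grasp point.
Start: joints at [1.122, 0.13, 1.488, -0, 1.523, -0.085], TCP at [0.213, 0.561, 0.209] pointing down, gripper open.
Joint ranges: [-2.96, 2.96], [-0.89, 2.26], [0.02, 2.5], [-1.34, 4.48], [0, 2.73], [-2.66, 2.66]. Speed limits (rad/s): [2.39, 2.39, 2.79, 3.14, 3.14, 3.14].

## Interface

Orientations are given as a rotation vector (axis times angle).
In Python, from plant import read_state, read_camera, camera_params, close_job, silhouettes, tip_of, tip_reach gives the robot as it stands.
- The arm moves only by the shell command python3 -m creep 'ROWS' [FORCE]. ROWS is JSON, a list of rows, each a list of 5 numbers: the shift along the tool's x, y, z in m, then the turn about the tool's z in rad, then the closure in counts, from 0 (fully open) to 255 (shut). In form: [[dx, dy, dz, twist, gripper], ...]. A call has 1 to 12 rows; each row shifts and turns the commanded pose from where the row before left it, along the tool's axes as they then stand; what a row does not reach is not made up. A row lasts 1/12 s, in which the tool goes at most 41.7 mm and 7.16 degrees, less where a joint would pass 70% of its speed; a pose out of reach is approached as far as the arm can. A call is refused whole if a number of a shift passes 0.0417 or a number of a turn 0.125, either way. A call with a gripper value outside its range is refused whole. The fingers move at their own pace and stop on an object; FORCE is the grip in N (left out, the last holds). Time passes only in rows, so rows that do not move let the fingers close. It gives the time, the measured TCP pose, the force and the opening at its end, in the units of the state.
- read_state(): the state, without advancing time (a new reading comes with each control period).
- read_camera(name): name is "scene" or "top" or "wrist"; returns the picture (420x560x3 uint8, red, green, blue); there is no depth.
- camera_params(name): a dict with "fov_y" (degrees; the focal length in pixels is half the picture's height over the tangent of half this angle, whatever the lens; pixels are square), "cx", "cy" (the principal point, pixels), "position" and "rotation" of the camera in the world. Camera axes: x right, y down, z forward; pixel columns grow to the right and rows downward; lengths in m; the calibration is good to about 2 mm. A picture is of the moment at which its call begins: read the wrist's pose just before it. camera_params takes no time and is no camera call; for the wrist camera it gives the pose at the moment of the call.
- close_job(): hands the job in, once; it reports no verdict.
Trained networks look in the newest picture that a camera, given by its name, has taken for a name from the list of things; names that differ only in an ending like _2 or _b are one class to them, and where a whole thing is asked for, a point or a joint stands for the part that bears it (a point fixed in the world has none). Each returns a list of dicts, best first, with "confidence" (0 to 1); they miss things now and then, are a little off and sometimes report something else, mostly with a low value. They report only what shows in the picture. A call takes as long as a camera call. They do not tell look-alikes from the thing itself.
- silhouettes(camera, query): "region" (420x560 bool, what is visible of it) and "pixel" ([column, row] in pixels, amid what is visible of it).
- tip_of(camera, query): "pixel" ([column, row] in pixels: a listed point, or the origin of a listed thing).
The state is a dict: "t": time; "q": joint angles; "dq": joint speeds; "joint_torque": joint torques, N m; "tool_pos": TCP position; "orientation": TCP orientation; "force": force on the tool from outside, world axes, zero at the start; "wrist_torque": the same for the moment, N m; "opening": finger opening in m.
Only numpy, scipy, OpenCV 4.12 (cv2) and the standard library are available. Lean on these libraries where they do the work, as an engineer would, in place of code of your own. Each camera call takes 0.05 s, during which the arm holds its last target.

## Task

Lock the microscope platform's levelling foot. Put the big spanner from the rack fully onto the lower, square nut, flat, with its handle lying on the ledge beside the stop pin so that the nut cannot turn clockwise, and let go of it; then swing the crank of the jam nut above it clockwise until it is hard tight, without letting the square nut turn away. Leave the spanner lying there on the nut, and leave the other things on the bench alone.

Things in the scene. Friction and masses are not known exactly. Their poses are not given: they have to be found in the camera images.
- foot: Levelling foot of a microscope platform: fixed dark steel round base, 110 mm diameter, 12 mm thick, with an upright threaded stud, 24 mm thick, top 98 mm above the bench. Origin on the stud axis at bench level, z up. A round boss, 68 mm diameter, top 30 mm above the bench, carries the nuts. An arm 30 mm wide, 12 mm thick runs out along the foot's -x to the ledge with the stop pin.
- stop_pin (a point): Foot of the upright stop pin (12 mm thick, 24 mm tall) on the ledge, in the foot frame at x -160, y +18.5, z +30 mm. The ledge's flat top (foot x -171 to -149, y -16 to +28 mm) is 30 mm above the bench, level with the boss. With the spanner flat on both, handle along the foot's -x, the pin stands 2.5 mm off the handle's +y edge and stops it turning clockwise.
- set_nut (a joint): Angle (rad) of the lower nut in the foot, anticlockwise from above positive, 0 at the start. A plain steel square nut, 40 mm across flats, 30.5 to 51.5 mm above the bench, sides parallel to the foot's x and y at 0. It turns easily (0.08 N m) and, unless held, is dragged round with the jam nut.
- set_nut_mid (a point): Point on the stud axis 36 mm above the bench: where the spanner's origin lies when the spanner is fully on the square nut. The jam nut and its crank above leave only the way in from the side: slide the open jaw on along the foot's +x, its underside 30 to 39 mm above the bench.
- jam_nut (a joint): Angle (rad) of the jam nut relative to the lower nut: 0 is hard tight (dead stop), positive is loose; starts at 1.2 to 1.8. Tightens clockwise from above, friction 0.30 N m. Steel hexagon, 36 mm across flats, 52.5 to 72.5 mm above the bench, with a fixed crank arm. At 0 the arm points 0.7 rad clockwise of the foot's +x, plus as much again as the lower nut follows in the spanner's play (to 0.15 rad).
- crank_grip (a point): Point on the axis of the upright black round grip at the end of the crank arm, 98.5 mm above the bench. The grip is 18 mm thick, from 71.5 to 123.5 mm above the bench, 75 mm from the stud axis. The crank arm is 16 mm wide, 61.5 to 71.5 mm above the bench. It takes about 4 N at the grip to turn and stays where it is left.
- spanner: Large open-ended plain steel spanner, 12 mm thick, 200 mm long, 0.4 kg. Origin at the middle of the jaw, mid-thickness; x points out of the open jaw, z is normal to the flat. Jaw 43.5 mm wide, flared at the tips (x +27 mm), closed end at x -25 mm; head 68 mm wide in y, 74 mm at the tips. Same either way up. Centre of mass near x -60 mm. Starts on edge in the rack, y vertical.
- spanner_handle (a point): Point on the handle at spanner x -95 mm, mid-width and mid-thickness, axes as the spanner. The handle is a straight bar 20 mm wide (y) and 12 mm thick (z), from x -42 to -172 mm. To slide the spanner level onto the nut hold it across its width from above, 60 to 75 mm from the origin so that the fingers clear the stop pin; for that it must first be laid flat on the bench.
- rack: Fixed grey plastic spanner rack, base plate 130 x 70 x 8 mm, origin at the centre of its underside. Two slotted saddles at x -45.5 and +45.5 mm (each 12 mm thick in x, 50 mm wide, tops 58 mm above the bench, slots 16 mm wide, open upwards) carry the handle on edge, the head beyond the +x saddle, spanner origin at x +100 mm.
- rack_slots (a point): Point midway between the two saddles, on the racked handle's axis, 50 mm above the bench; axes as the rack (x along the handle towards the head). Here the handle is free on both sides. The bench strip between the rack and the foot, about 150 mm wide, is clear for laying the spanner down.
- dishes: Bystander, to be left alone: stack of three closed shallow lab dishes, clear and white plastic, 90 mm diameter, 46 mm high.
- reagent: Bystander, to be left alone: brown glass bottle with white cap, 66 mm diameter, 150 mm high.
- slidebox: Bystander, to be left alone: flat grey plastic slide box, 90 x 200 x 35 mm.
- small_spanner: Bystander, to be left alone: small spanner lying flat, 140 mm long; too small for the nuts, not needed.
- driver: Bystander, to be left alone: screwdriver lying flat, 190 mm long, not needed.
- canister: Bystander, to be left alone: stepped aluminium lens canister, 48 mm diameter, 70 mm high.
Mind the look-alikes: they are no part of the job. What is shaped like the spanner but black or purple is not meant.

How it is judged:
On the way, in this order (a step that is already met when the one before it is completed fails the run):
1. the spanner lies flat and fully on the square nut, let go, while the jam nut is still loose (horizontal distance between spanner and set_nut_mid below 0.01 m and z of spanner in the frame of foot between 0.03 and 0.044 m and (angle between spanner's own z axis and vertical below 0.25 rad or angle between spanner's own z axis and vertical above 2.89 rad) and x of spanner_handle in the frame of foot below -0.08 m and contact force between the fingers and spanner below 0.5 N and value of joint jam_nut above 0.6 rad), for 0.2 s.
2. the jam nut is tight against the square nut, which the spanner holds (value of joint jam_nut below 0.08 rad and horizontal distance between spanner and set_nut_mid below 0.01 m and z of spanner in the frame of foot between 0.03 and 0.044 m and (angle between spanner's own z axis and vertical below 0.25 rad or angle between spanner's own z axis and vertical above 2.89 rad) and x of spanner_handle in the frame of foot below -0.08 m and value of joint set_nut between -0.3 and 0.3 rad), for 0.2 s.
At the end, for the whole second after the job is handed in: Jam nut within 0.08 rad of hard tight; square nut within 0.3 rad of its start; spanner at rest, flat (0.25 rad), on the square nut (origin within 10 mm of the stud axis, 30 to 44 mm above the bench), handle out towards the ledge (its point beyond foot x -80 mm) (all of step 2 and linear speed of spanner below 0.02 m/s); the robot touches nothing.
It fails at once if the square nut is turned more than 0.5 rad from its setting (value of joint set_nut above 0.5 rad or value of joint set_nut below -0.5 rad).
It fails at once if a bystander is moved more than 40 mm (distance of any of dishes, reagent, slidebox, small_spanner, driver, canister from where it was at the start of the episode above 0.04 m).
It also fails if it takes over 62 s, if anything falls off the work surface, if the arm or the gripper's body presses on something with over 40 N, if the wrist force passes 120 N, or if a joint passes its speed limit or range.

## Working session

There is one attempt and no reset: what is moved stays moved. The work goes in short steps, Python scripts to look and compute and a shell command to move; the robot and the scene stay as the last step left them, time stands still between calls to the robot, and variables do not carry over. Pictures are saved under pics/ and viewed, and the job is handed in when it is done.

```bash
ls; mkdir -p pics
python3 - <<'E'
from plant import *
import cv2,numpy as np
for n in ("scene","top","wrist"):
    im=read_camera(n); cv2.imwrite(f"pics/a_{n}.png",im[:,:,::-1]); p=camera_params(n); print(n,p)
s=read_state(); print({k:np.round(v,3) for k,v in s.items()}, tip_reach)
E
```

```text
pics
scene {'fov_y': 52.231258477126445, 'cx': 284.6795584865793, 'cy': 203.82728021320787, 'position': array([1.15637024, 0.36104882, 0.94093462]), 'rotation': array([-1.4587661 , -2.19855583,  0.83585276])}
top {'fov_y': 57.94749815631406, 'cx': 279.23512581676437, 'cy': 208.68070823606934, 'position': array([0.43197626, 0.06959868, 1.10644187]), 'rotation': array([-2.20391526,  2.16797505, -0.0596196 ])}
wrist {'fov_y': 70.51375014033948, 'cx': 280.135646093101, 'cy': 208.15928144015066, 'position': array([0.13415535, 0.591016  , 0.38412521]), 'rotation': array([2.37140617, 1.63636192, 0.24943309])}
{'t': np.float64(0.15), 'q': array([ 1.122,  0.131,  1.489,  0.   ,  1.523, -0.085]), 'dq': array([ 0.001,  0.001, -0.005,  0.002, -0.002,  0.001]), 'joint_torque': array([ 2.0000e-03, -5.6047e+01, -4.9234e+01,  7.7000e-02,  3.0000e-02,
       -0.0000e+00]), 'tool_pos': array([0.213, 0.56 , 0.208]), 'orientation': array([-5.680e-01, -3.089e+00,  2.000e-03]), 'force': array([ 0.329,  0.713, -0.992]), 'wrist_torque': array([ 0.005, -0.003,  0.029]), 'opening': np.float64(0.093)} 0.011
```

View pics/a_scene.png

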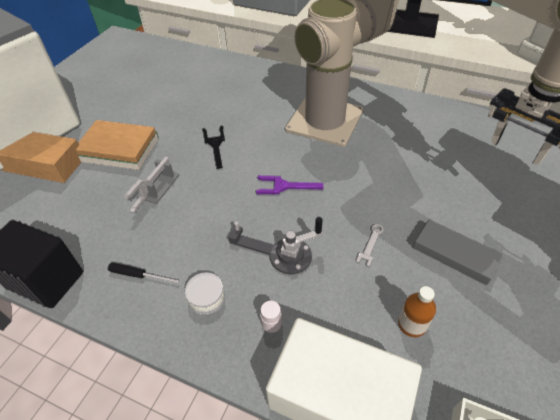

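View pics/a_top.png

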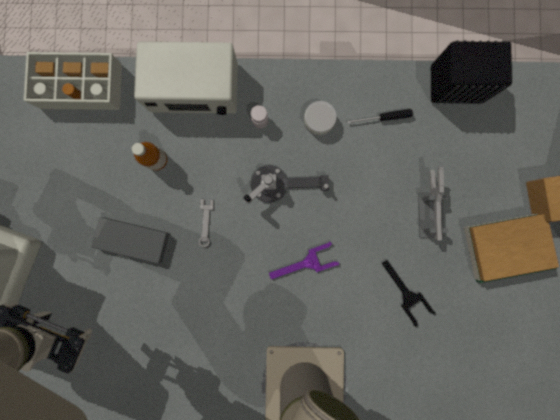

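View pics/a_wrist.png

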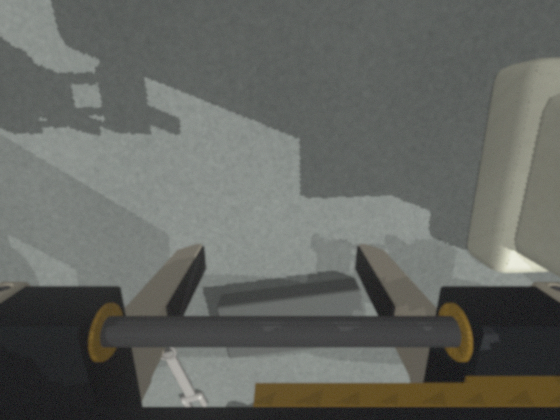

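The scene picture shows the foot at (290,250) with its ledge at (235,232), the crank grip at (319,225) and the rack at (150,190). In the top picture the foot is at (267,184), its ledge at (325,184) and the rack with the steel spanner at (437,205). The black and purple forks are look-alikes.

```bash
cat > h.py <<'E'
from plant import *
import cv2,numpy as np
from scipy.spatial.transform import Rotation as R
def cam(n):
    p=camera_params(n); f=210/np.tan(np.radians(p['fov_y']/2))
    return p['position'],R.from_rotvec(p['rotation']).as_matrix(),f,p['cx'],p['cy']
def ray(c,px):
    P,M,f,cx,cy=c; d=M@np.array([(px[0]-cx)/f,(px[1]-cy)/f,1]); return P,d/np.linalg.norm(d)
def onz(c,px,z):
    P,d=ray(c,px); return P+d*(z-P[2])/d[2]
def proj(c,X):
    P,M,f,cx,cy=c; v=(np.atleast_2d(X)-P)@M; return np.c_[v[:,0]/v[:,2]*f+cx,v[:,1]/v[:,2]*f+cy]
def tri(rays):
    A=np.zeros((3,3));b=np.zeros(3)
    for P,d in rays:
        m=np.eye(3)-np.outer(d,d);A+=m;b+=m@P
    X=np.linalg.solve(A,b); return X,[np.linalg.norm((np.eye(3)-np.outer(d,d))@(X-P)) for P,d in rays]
def tool():
    s=read_state(); return s['tool_pos'],R.from_rotvec(s['orientation']).as_matrix(),s
def save(n,name,scale=1,crop=None):
    im=read_camera(n)[:,:,::-1]
    if crop: im=im[crop[1]:crop[3],crop[0]:crop[2]]
    if scale!=1: im=cv2.resize(im,None,fx=scale,fy=scale,interpolation=cv2.INTER_CUBIC)
    cv2.imwrite(f'pics/{name}.png',im)
E
python3 - <<'E'
from h import *
Z={'foot':0,'stop_pin':.03,'set_nut_mid':.036,'crank_grip':.0985,'spanner_handle':.05,'spanner':.05,'rack':0,'rack_slots':.05}
read_camera('top');read_camera('scene')
ct,cs=cam('top'),cam('scene')
for q in Z:
    out=[]
    for n,c in(('top',ct),('scene',cs)):
        for d in tip_of(n,q)[:2]:
            print(q,n,np.round(d['pixel'],1),round(d['confidence'],2),np.round(onz(c,d['pixel'],Z[q]),4))
print(read_state()['t'])
save('top','b_top',4,(225,140,355,230)); save('scene','b_sc',3,(110,140,350,290)); save('top','b_rack',5,(400,150,480,250))
E
```

```text
foot top [270.2 186.1] 0.79 [0.5669 0.1064 0.    ]
foot top [246.7 197.4] 0.33 [0.5325 0.1746 0.    ]
foot scene [291.8 258.3] 0.74 [0.5782 0.1154 0.    ]
stop_pin top [321.1 186.6] 0.71 [ 0.5641 -0.0398  0.03  ]
stop_pin scene [236.4 226.1] 0.62 [ 0.5583 -0.0549  0.03  ]
set_nut_mid top [269.8 182.6] 0.5 [0.5725 0.1065 0.036 ]
set_nut_mid scene [288.7 252.8] 0.56 [0.5879 0.1111 0.036 ]
set_nut_mid scene [134.1 193.6] 0.2 [ 0.5695 -0.3803  0.036 ]
crank_grip top [245.3 195.8] 0.48 [0.5278 0.1691 0.0985]
crank_grip scene [317.6 222. ] 0.83 [0.5136 0.1591 0.0985]
spanner_handle top [433.6 211.8] 0.91 [ 0.4961 -0.3511  0.05  ]
spanner_handle top [400.3 280.8] 0.59 [ 0.3044 -0.2581  0.05  ]
spanner_handle scene [294.1 185.5] 0.84 [0.3771 0.039  0.05  ]
spanner_handle scene [214.5 154.5] 0.65 [ 0.3488 -0.2373  0.05  ]
spanner top [437.7 176.1] 0.95 [ 0.5963 -0.3634  0.05  ]
spanner top [419.5 309.9] 0.76 [ 0.2264 -0.3103  0.05  ]
spanner scene [214.  135.4] 0.72 [ 0.27   -0.2835  0.05  ]
spanner scene [265.4 183. ] 0.67 [ 0.3993 -0.0412  0.05  ]
rack top [430.  216.6] 0.82 [ 0.4849 -0.3605  0.    ]
rack scene [161.3 186. ] 0.97 [ 0.4885 -0.3517 -0.    ]
rack scene [288.1 251.3] 0.67 [0.5615 0.0978 0.    ]
rack_slots top [437.5 213.2] 0.59 [ 0.4923 -0.3619  0.05  ]
rack_slots scene [153.9 173.6] 0.7 [ 0.4897 -0.3629  0.05  ]
rack_slots scene [143.2 275.8] 0.45 [ 0.7936 -0.1842  0.05  ]
1.05
```

View pics/b_top.png

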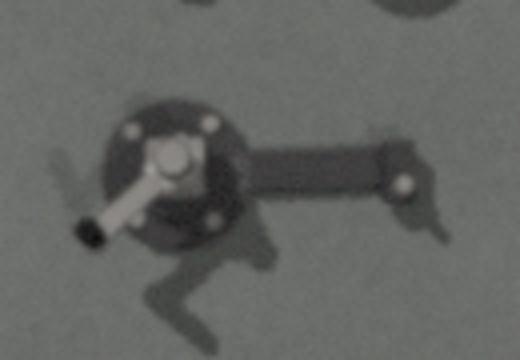

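View pics/b_sc.png

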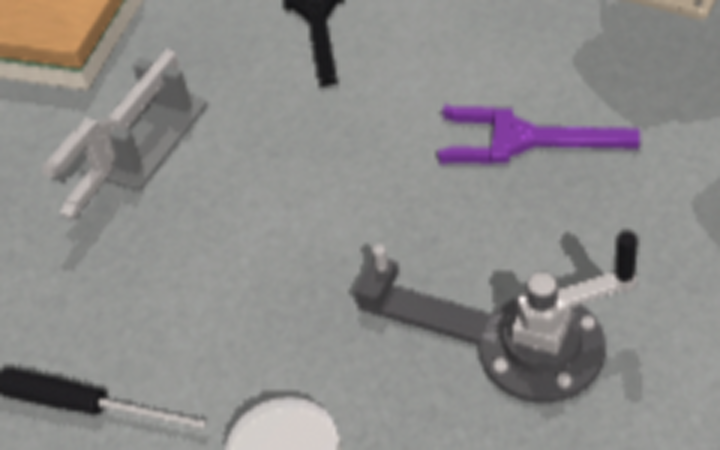

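View pics/b_rack.png

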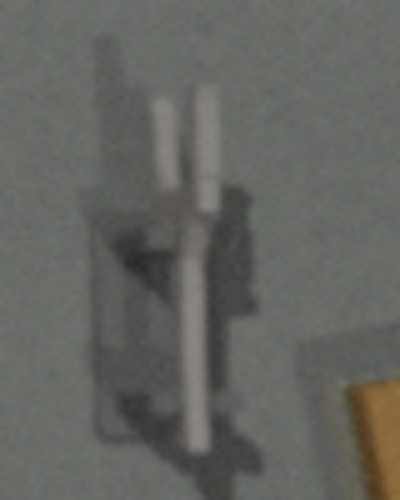

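Run:
```python
from h import *
ct=cam('top'); cs=cam('scene')
a=onz(ct,(439.6,239.5),.06);b=onz(ct,(437.4,203),.06); print('handle',a,b,np.degrees(np.arctan2(*(b-a)[1::-1])))
base=onz(ct,(225+176/4,140+174/4),.012); st=onz(ct,(225+172.5/4,140+158/4),.098)
pin=onz(ct,(225+403/4,140+184/4),.054)
print('base',base,'stud',st,'pin',pin)
print('scene stud',onz(cs,(110+543/3,140+285/3),.098),'pin',onz(cs,(110+378/3,140+248/3),.054))
g=onz(ct,(225+91/4,140+233/4),.1235);gs=onz(cs,(110+627/3,140+236/3),.1235);print('grip',g,gs)
p,M,s=tool(); print(M, s['q'])
for S,Pn,G in((st,pin,g),(onz(cs,(291,235),.098),onz(cs,(236,222.7),.054),gs)):
    v=Pn-S; th=np.arctan2(v[1],v[0])-np.arctan2(18.5,-160); print('foot yaw',np.degrees(th), 'len',np.hypot(*v[:2]))
    w=G-S; print('crank ang rel',np.arctan2(w[1],w[0])-th,np.hypot(*w[:2]))
```

```text
handle [ 0.41963024 -0.36287297  0.06      ] [ 0.51994373 -0.3577859   0.06      ] 2.90308047536318
base [0.57293389 0.10959797 0.012     ] stud [0.57259507 0.10899576 0.098     ] pin [ 0.56300177 -0.05032283  0.054     ]
scene stud [0.5762567  0.11298468 0.098     ] pin [ 0.56417296 -0.0502389   0.054     ]
grip [0.51908208 0.16013103 0.1235    ] [0.52156335 0.16463356 0.1235    ]
[[-9.34547241e-01  3.55839085e-01  1.09770472e-05]
 [ 3.55839084e-01  9.34547241e-01 -3.19339589e-05]
 [-2.16219199e-05 -2.59377308e-05 -9.99999999e-01]] [ 1.12159288e+00  1.30407024e-01  1.48819543e+00 -2.37824570e-05
  1.52301420e+00 -8.53905497e-02]
foot yaw -266.8503444632443 len 0.15960715772189682
crank ang rel 7.036328797977559 0.07401659111196593
foot yaw -267.60477690818175 len 0.16361079985035828
crank ang rel 7.0554001466916025 0.0752261151682115
```

```bash
cat >> h.py <<'E'
def plan(xyz,yaw_deg=None,n=None,pr=True,start=None):
    """rows (no gripper) from current pose to target; yaw of tool x in world"""
    p,M,s=tool() 
    y0=np.arctan2(M[1,0],M[0,0])
    if start is not None: p,y0=start
    y1=y0 if yaw_deg is None else y0+(np.radians(yaw_deg)-y0+np.pi)%(2*np.pi)-np.pi
    d=np.array(xyz)-p
    if n is None: n=int(np.ceil(max(np.linalg.norm(d)/.040,abs(y1-y0)/.12,1)))
    rows=[]
    for k in range(n):
        y=y0+(y1-y0)*k/n
        X=np.array([np.cos(y),np.sin(y),0]);Y=np.array([np.sin(y),-np.cos(y),0])
        rows.append([round(float(v),4) for v in (X@d/n,Y@d/n,-d[2]/n,-(y1-y0)/n)])
    print(n,rows); return rows,(np.array(xyz),y1)
E
python3 - <<'E'
from h import *
r,e=plan([.44,.10,.27],80); plan([.40,-.355,.27],3,start=e)
E
```

```text
13 [[-0.0289, -0.0269, -0.0047, 0.1063], [-0.0316, -0.0237, -0.0047, 0.1063], [-0.0339, -0.0202, -0.0047, 0.1063], [-0.0359, -0.0165, -0.0047, 0.1063], [-0.0374, -0.0126, -0.0047, 0.1063], [-0.0386, -0.0086, -0.0047, 0.1063], [-0.0392, -0.0044, -0.0047, 0.1063], [-0.0395, -0.0002, -0.0047, 0.1063], [-0.0393, 0.0039, -0.0047, 0.1063], [-0.0387, 0.0081, -0.0047, 0.1063], [-0.0376, 0.0121, -0.0047, 0.1063], [-0.0361, 0.0161, -0.0047, 0.1063], [-0.0342, 0.0198, -0.0047, 0.1063]]
12 [[-0.0379, 0.0033, -0.0, 0.112], [-0.0373, 0.0075, -0.0, 0.112], [-0.0362, 0.0116, -0.0, 0.112], [-0.0347, 0.0156, -0.0, 0.112], [-0.0327, 0.0194, -0.0, 0.112], [-0.0304, 0.0229, -0.0, 0.112], [-0.0276, 0.0262, -0.0, 0.112], [-0.0245, 0.0291, -0.0, 0.112], [-0.0211, 0.0317, -0.0, 0.112], [-0.0174, 0.0338, -0.0, 0.112], [-0.0136, 0.0356, -0.0, 0.112], [-0.0095, 0.0369, -0.0, 0.112]]
```

```bash
python3 -m creep '[[-0.029,-0.027,-0.005,0.106,0],[-0.032,-0.024,-0.005,0.106,0],[-0.034,-0.020,-0.005,0.106,0],[-0.036,-0.0165,-0.005,0.106,0],[-0.037,-0.0125,-0.005,0.106,0],[-0.0385,-0.0085,-0.005,0.106,0],[-0.039,-0.0045,-0.005,0.106,0],[-0.0395,0,-0.005,0.106,0],[-0.039,0.004,-0.005,0.106,0],[-0.0385,0.008,-0.005,0.106,0],[-0.0375,0.012,-0.005,0.106,0],[-0.036,0.016,-0.005,0.106,0]]'
python3 - <<'E'
from h import *
plan([.40,-.355,.27],3)
E
```

```text
t: 2.2
tool_pos: [0.4237, 0.1347, 0.2694]
orientation: [2.298, 2.142, 0.001]
force: [0.4, 0.8, 0.3]
opening: 0.0934
13 [[-0.0377, 0.0008, -0.0, 0.1114], [-0.0374, 0.005, -0.0, 0.1114], [-0.0366, 0.0091, -0.0, 0.1114], [-0.0353, 0.0131, -0.0, 0.1114], [-0.0337, 0.017, -0.0, 0.1114], [-0.0316, 0.0206, -0.0, 0.1114], [-0.0291, 0.024, -0.0, 0.1114], [-0.0262, 0.0271, -0.0, 0.1114], [-0.0231, 0.0298, -0.0, 0.1114], [-0.0196, 0.0322, -0.0, 0.1114], [-0.0159, 0.0342, -0.0, 0.1114], [-0.012, 0.0358, -0.0, 0.1114], [-0.0079, 0.0369, -0.0, 0.1114]]
```

```bash
python3 -m creep '[[-0.038,0.001,0,0.121,0],[-0.0375,0.005,0,0.121,0],[-0.037,0.009,0,0.121,0],[-0.036,0.014,0,0.121,0],[-0.034,0.0185,0,0.121,0],[-0.032,0.0225,0,0.121,0],[-0.029,0.026,0,0.121,0],[-0.0255,0.0295,0,0.121,0],[-0.022,0.032,0,0.121,0],[-0.018,0.0345,0,0.121,0],[-0.014,0.0365,0,0.121,0],[-0.010,0.037,0,0.121,0]]'
python3 -m creep '[[0,0,0,0,0],[0,0,0,0,0]]'
python3 - <<'E'
from h import *
p,M,s=tool();print(p,np.degrees(np.arctan2(M[1,0],M[0,0])),s['q'])
save('wrist','c_w')
for q in('spanner','spanner_handle','rack_slots','rack'):
    for d in tip_of('wrist',q)[:2]: print(q,d['pixel'],d['confidence'],onz(cam('wrist'),d['pixel'],0 if q=='rack' else .05))
E
```

```text
t: 3.2
tool_pos: [0.3945, -0.3282, 0.2689]
orientation: [3.14, 0.075, 0.001]
force: [1.0, -0.4, -0.0]
opening: 0.0931
t: 3.37
tool_pos: [0.3943, -0.3276, 0.2681]
orientation: [-3.14, -0.08, 0.001]
force: [0.1, 0.3, 0.9]
opening: 0.0928
[ 0.39432096 -0.32759737  0.26812266] 2.9034260946297348 [-7.93292041e-01 -1.23541104e-01  1.63542089e+00  2.27593255e-05
  1.63100068e+00  7.26831705e-01]
spanner [99.8, 182.6] 0.95 [ 0.37678019 -0.08025188  0.05      ]
spanner [270.8, 278.8] 0.56 [ 0.24218407 -0.31889858  0.05      ]
spanner_handle [44.2, 201.9] 0.75 [0.34493926 0.0005221  0.05      ]
spanner_handle [312.5, 104.5] 0.61 [ 0.49301512 -0.3593032   0.05      ]
rack_slots [311.0, 105.4] 0.58 [ 0.4920592  -0.35736707  0.05      ]
rack [307.9, 106.3] 0.84 [ 0.4924837  -0.35787019  0.        ]
```

View pics/c_w.png

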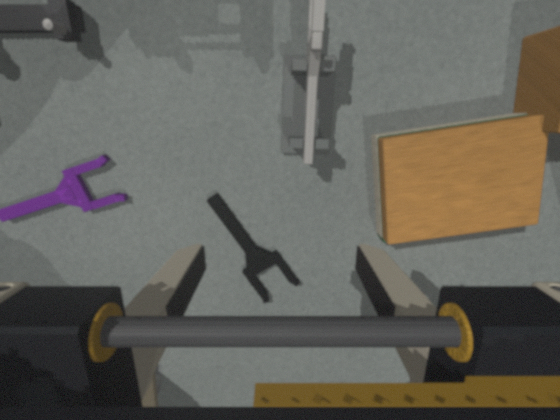

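The wrist picture shows the handle from (308,162) to (314,60) lying on the saddles at (308,145) and (312,63).

Run:
```python
from h import *
im=cv2.imread('pics/c_w.png'); cv2.imwrite('pics/c_w2.png',cv2.resize(im[0:180,260:360],None,fx=4,fy=4,interpolation=cv2.INTER_CUBIC)[:600])
c=cam('wrist')
for px in((308,162.5),(314,70)): print(onz(c,px,.06))
print('saddles',onz(c,(308,145),.058),onz(c,(313,64),.058))
```

```text
[ 0.42182864 -0.35869186  0.06      ]
[ 0.53159064 -0.35646831  0.06      ]
saddles [ 0.44387247 -0.35698945  0.058     ] [ 0.53828611 -0.3548833   0.058     ]
```

View pics/c_w2.png

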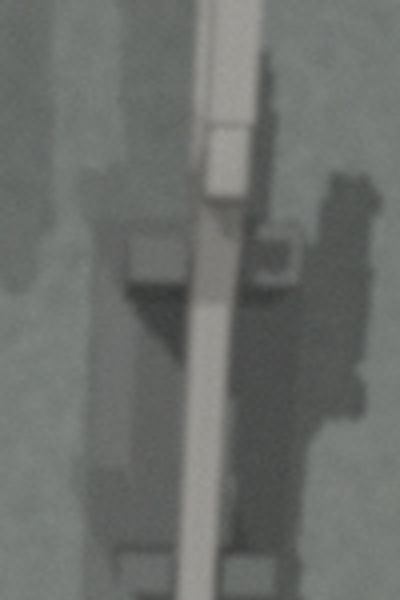

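Run:
```python
from h import *
plan([.513,-.3575,.14],2.5)
```

```text
5 [[0.0231, 0.0078, 0.0258, 0.0025], [0.0231, 0.0078, 0.0258, 0.0025], [0.0231, 0.0077, 0.0258, 0.0025], [0.0231, 0.0076, 0.0258, 0.0025], [0.0232, 0.0076, 0.0258, 0.0025]]
```

```bash
python3 -m creep '[[0.0231,0.0077,0.0258,0.0025,100],[0.0231,0.0077,0.0258,0.0025,100],[0.0231,0.0077,0.0258,0.0025,100],[0.0231,0.0077,0.0258,0.0025,100],[0.0231,0.0077,0.0258,0.0025,100],[0,0,0,0,100],[0,0,0,0,100]]'
python3 - <<'E'
from h import *
p,M,s=tool();print(p,s['opening'])
save('wrist','d_w'); 
c=cam('wrist')
print(proj(c,[[.513,-.3575,.05]]))
E
```

```text
t: 4.2
tool_pos: [0.5119, -0.3565, 0.1367]
orientation: [-3.137, -0.069, 0.007]
force: [-0.8, -0.1, 0.5]
opening: 0.0571
[ 0.51191398 -0.35646696  0.13666081] 0.057086070499142265
[[281.07388464 206.99856066]]
```

View pics/d_w.png

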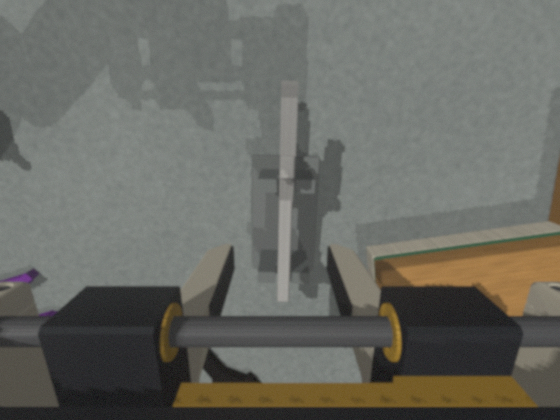

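Run:
```python
from h import *
c=cam('wrist')
a=onz(c,(283.5,295),.06);b=onz(c,(287,200),.06);e=onz(c,(290,92),.087)
print(a,b,np.degrees(np.arctan2(b[1]-a[1],b[0]-a[0])),e)
print('end',onz(c,(283,300),.055),'saddles',onz(c,(260,175),.058),onz(c,(260,250),.058))
for t in ('spanner_handle','rack_slots'):
  for d in tip_of('wrist',t)[:1]: print(t,d['pixel'],onz(c,d['pixel'],.05))
im=cv2.imread('pics/d_w.png'); cv2.imwrite('pics/d_w2.png',cv2.resize(im[70:320,200:380],None,fx=2.4,fy=2.4,interpolation=cv2.INTER_CUBIC))
```

```text
[ 0.42477294 -0.36390678  0.06      ] [ 0.52288565 -0.36234463  0.06      ] 0.9121826541917709 [ 0.6111567  -0.35942057  0.087     ]
end [ 0.41553781 -0.36388329  0.055     ] saddles [ 0.5440445 -0.3375544  0.058    ] [ 0.47178888 -0.33929369  0.058     ]
spanner_handle [284.3, 229.3] [ 0.49077532 -0.36160497  0.05      ]
rack_slots [284.7, 230.2] [ 0.48986756 -0.36203344  0.05      ]
```

View pics/d_w2.png

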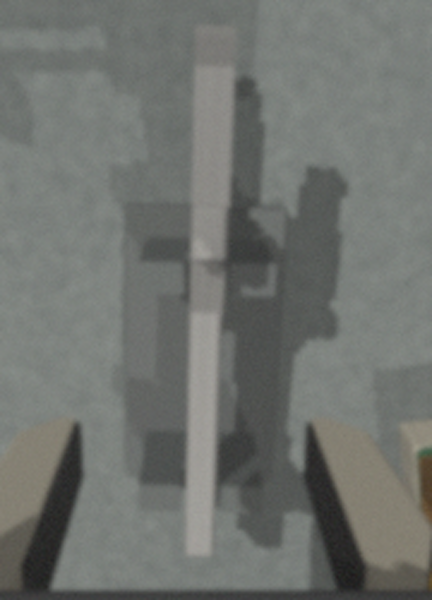

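Run:
```python
from h import *
plan([.508,-.3615,.043],2,n=4)
```

```text
4 [[-0.0013, 0.0006, 0.0249, 0.0018], [-0.0013, 0.0006, 0.0249, 0.0018], [-0.0013, 0.0006, 0.0249, 0.0018], [-0.0013, 0.0006, 0.0249, 0.0018]]
```

```bash
python3 -m creep '[[-0.0013,0.0006,0.0249,0.002,100],[-0.0013,0.0006,0.0249,0.002,100],[-0.0013,0.0006,0.0249,0.002,100],[-0.0013,0.0006,0.0249,0.002,100],[0,0,0,0,100],[0,0,0,0,100]]'
python3 - <<'E'
from h import *
save('wrist','e_w')
E
```

```text
t: 4.85
tool_pos: [0.5068, -0.3614, 0.0414]
orientation: [3.141, 0.052, 0.0]
force: [-0.3, -0.3, 0.8]
opening: 0.0566
```

View pics/e_w.png

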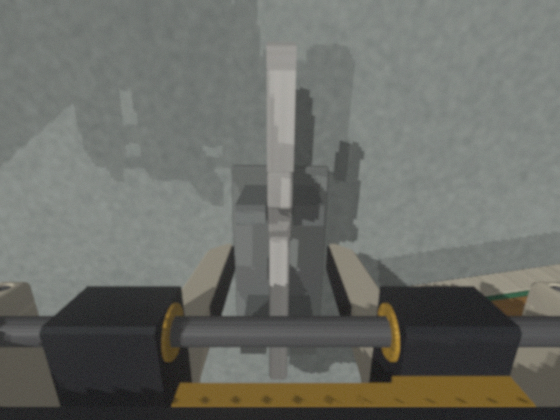

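The handle lies centred between the fingers at (280,290), and the fingers stand between the saddles. I'll grip it and lift.

```bash
python3 -m creep '[[0,0,0,0,255],[0,0,0,0,255],[0,0,0,0,255],[0,0,0,0,255],[0,0,0,0,255],[0,0,0,0,255]]' 50
python3 -m creep '[[0,0,-0.01,0,255],[0,0,-0.02,0,255],[0,0,-0.03,0,255],[0,0,-0.03,0,255],[0,0,0,0,255]]'
python3 - <<'E'
from h import *
save('wrist','f_w'); plan([.50,-.19,.13],2)
E
```

```text
t: 5.4
tool_pos: [0.5073, -0.3615, 0.0404]
orientation: [3.141, 0.052, 0.0]
force: [-0.0, -0.6, -0.8]
opening: 0.0209
t: 5.82
tool_pos: [0.5105, -0.3641, 0.1386]
orientation: [3.134, 0.052, 0.013]
force: [0.1, -0.2, 1.4]
opening: 0.0006
5 [[-0.0008, -0.0348, 0.0012, -0.0003], [-0.0008, -0.0348, 0.0012, -0.0003], [-0.0008, -0.0348, 0.0012, -0.0003], [-0.0008, -0.0348, 0.0012, -0.0003], [-0.0008, -0.0348, 0.0012, -0.0003]]
```

View pics/f_w.png

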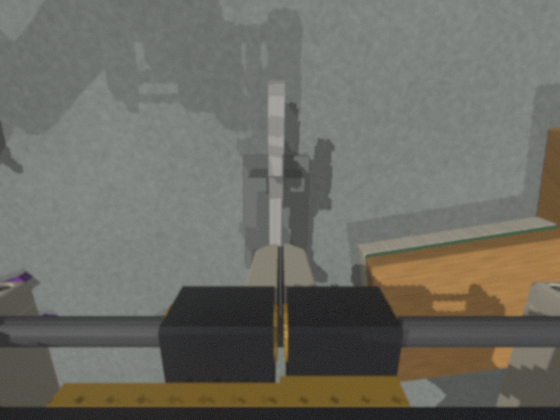

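The fingers had not shut before the lift, so they came up empty. The spanner still lies in the rack. I'll open, go down again and wait longer.

```bash
python3 -m creep '[[0,0,0,0,100],[0,0,0,0,100],[0,0,0,0,100],[0,0,0,0,100],[0,0,0,0,100],[0,0,0,0,100]]'
python3 - <<'E'
from h import *
plan([.507,-.3615,.043],2,n=4)
E
```

```text
t: 6.37
tool_pos: [0.5069, -0.3612, 0.1294]
orientation: [-3.14, -0.052, 0.001]
force: [0.7, 0.7, -0.3]
opening: 0.0358
4 [[0.0, 0.0001, 0.0216, -0.0004], [0.0, 0.0001, 0.0216, -0.0004], [0.0, 0.0001, 0.0216, -0.0004], [0.0, 0.0001, 0.0216, -0.0004]]
```

```bash
python3 -m creep '[[0,0,0,0,100],[0,0,0,0,100],[0,0,0,0,100],[0,0,0.0216,0,100],[0,0,0.0216,0,100],[0,0,0.0216,0,100],[0,0,0.0216,0,100],[0,0,0,0,100],[0,0,0,0,100]]'
python3 -m creep '[[0,0,0,0,255],[0,0,0,0,255],[0,0,0,0,255],[0,0,0,0,255],[0,0,0,0,255],[0,0,0,0,255],[0,0,0,0,255],[0,0,0,0,255],[0,0,0,0,255],[0,0,0,0,255],[0,0,0,0,255]]' 50
```

```text
t: 7.12
tool_pos: [0.5062, -0.3606, 0.0425]
orientation: [-3.139, -0.052, 0.004]
force: [-0.3, -0.3, 0.6]
opening: 0.0563
t: 8.03
tool_pos: [0.5073, -0.3614, 0.0438]
orientation: [-3.141, -0.052, -0.0]
force: [-0.3, 1.7, 2.1]
opening: 0.0111
```

```bash
python3 -m creep '[[0,0,-0.01,0,255],[0,0,-0.015,0,255],[0,0,-0.02,0,255],[0,0,-0.02,0,255],[0,0,0,0,255]]'
python3 - <<'E'
from h import *
save('wrist','g_w'); plan([.50,-.19,.11],2)
E
```

```text
t: 8.45
tool_pos: [0.5093, -0.3633, 0.1138]
orientation: [3.137, 0.052, 0.008]
force: [1.3, -0.7, -1.6]
opening: 0.0112
5 [[-0.0006, -0.0346, 0.0003, -0.0003], [-0.0006, -0.0346, 0.0003, -0.0003], [-0.0006, -0.0346, 0.0003, -0.0003], [-0.0006, -0.0346, 0.0003, -0.0003], [-0.0005, -0.0346, 0.0003, -0.0003]]
```

View pics/g_w.png

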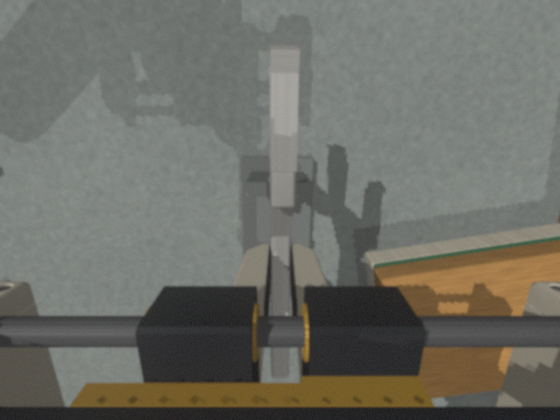

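The spanner is held level with its head at (285,90). I'll carry it out to the strip and set it on edge.

```bash
python3 -m creep '[[0.003,-0.033,0,0,255],[0.003,-0.033,0,0,255],[0.003,-0.033,0,0,255],[0.003,-0.033,0,0,255],[0.003,-0.031,0,0,255],[0,0,0.015,0,255],[0,0,0.02,0,255],[0,0,0.02,0,255],[0,0,0.01,0,255],[0,0,0,0,255],[0,0,0,0,255]]'
python3 - <<'E'
from h import *
save('wrist','h_w')
E
```

```text
t: 9.42
tool_pos: [0.5157, -0.1977, 0.0425]
orientation: [-3.14, -0.052, 0.004]
force: [0.2, -0.7, -2.8]
opening: 0.0111
```

View pics/h_w.png

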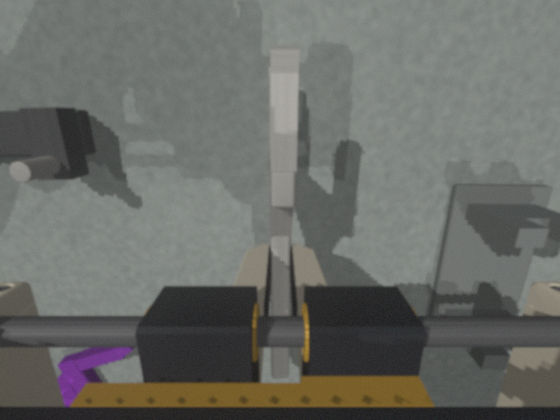

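The strip below is clear: the ledge is at left (50,140) and the rack at right (490,250). I'll lower to contact.

```bash
python3 -m creep '[[0,0,0.004,0,255],[0,0,0.004,0,255],[0,0,0.002,0,255],[0,0,0,0,255],[0,0,0,0,255]]'
```

```text
t: 9.88
tool_pos: [0.5168, -0.1981, 0.0338]
orientation: [3.141, 0.052, -0.0]
force: [-0.0, 0.7, -2.5]
opening: 0.0112
```

```bash
python3 -m creep '[[0,0,0.002,0,255],[0,0,0.001,0,255],[0,0,0,0,255],[0,0,0,0,255]]'
python3 -m creep '[[0,0,0,0,0],[0,0,0,0,0],[0,0,0,0,0],[0,0,0,0,0],[0,0,0,0,0],[0,0,0,0,0],[0,0,0,0,0],[0,0,0,0,0],[0,0,0,0,0],[0,0,0,0,0],[0,0,0,0,0],[0,0,0,0,0]]'
python3 - <<'E'
from h import *
save('wrist','i_w')
E
```

```text
t: 10.22
tool_pos: [0.5169, -0.1981, 0.0308]
orientation: [3.141, 0.052, 0.0]
force: [0.5, 0.3, -3.3]
opening: 0.0112
t: 11.22
tool_pos: [0.5168, -0.198, 0.0307]
orientation: [-3.141, -0.052, 0.0]
force: [-0.3, 0.2, -0.5]
opening: 0.0868
```

View pics/i_w.png

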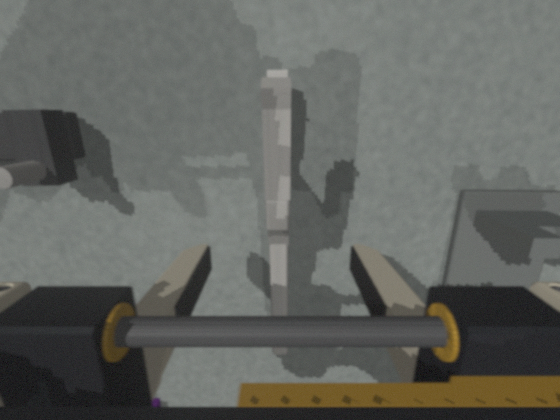

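The spanner stands on edge, its head at (277,130). I'll topple it with the right-hand finger towards +y.

```bash
python3 -m creep '[[0,0,-0.006,0,0],[0,-0.012,0,0,0],[0,-0.012,0,0,0],[0,-0.010,0,0,0],[0,-0.006,0,0,0],[0,-0.006,0,0,0],[0,-0.006,0,0,0],[0,-0.006,0,0,0],[0,0,0,0,0],[0,0,0,0,0]]'
python3 - <<'E'
from h import *
save('wrist','j_w')
E
```

```text
t: 12.1
tool_pos: [0.5149, -0.1398, 0.0367]
orientation: [3.141, 0.053, -0.0]
force: [-0.1, -0.1, 0.3]
opening: 0.0932
```

View pics/j_w.png

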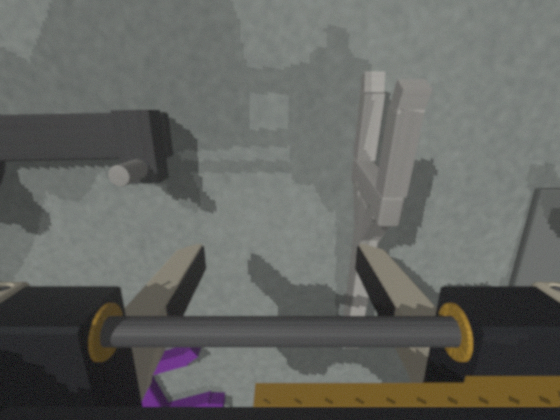

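The head is still upright, with its upper jaw at (410,130) and lower jaw at (370,110). The finger pushed too low and only slid it. I'll push the head near its top with closed fingers instead.

```bash
python3 - <<'E'
from h import *
c=cam('wrist')
for px in((395,85),(430,85),(380,200),(402,200)): print(px,onz(c,px,.070))
for px in((340,310),(370,310)): print(px,onz(c,px,.02))
E
python3 -m creep '[[0,0.005,-0.02,0,255],[0.02,0.01,-0.03,0,255],[0.03,0.02,-0.01,0,255],[0.03,0.02,0,0,255],[0,0.02,0,0,255],[0,0,0,0,255],[0,0,0,0,255],[0,0,0,0,255],[0,0,0,0,255],[0,0,0,0,255]]'
python3 - <<'E'
from h import *
save('wrist','k_w')
E
```

```text
(395, 85) [ 0.61227193 -0.18731806  0.07      ]
(430, 85) [ 0.61280912 -0.20292031  0.07      ]
(380, 200) [ 0.55894293 -0.18782353  0.07      ]
(402, 200) [ 0.55932432 -0.19881047  0.07      ]
(340, 310) [ 0.45753806 -0.18700729  0.02      ]
(370, 310) [ 0.4583392  -0.20986125  0.02      ]
t: 12.98
tool_pos: [0.597, -0.2116, 0.0968]
orientation: [-3.141, -0.053, 0.0]
force: [-0.1, -0.6, -0.4]
opening: 0.0308
```

View pics/k_w.png

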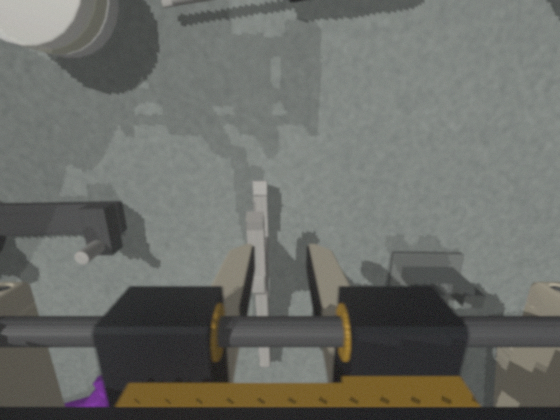

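```bash
python3 -m creep '[[-0.003,0.02,0,0,255],[0,0,0,0,255],[0,0,0,0,255],[0,0,0,0,255],[0,0,0.015,0,255],[0,0,0.02,0,255],[0,0,0,0,255],[0,-0.006,0,0,255],[0,-0.006,0,0,255],[0,-0.006,0,0,255],[0,-0.006,0,0,255]]'
python3 - <<'E'
from h import *
save('wrist','l_w')
E
```

```text
t: 13.95
tool_pos: [0.5951, -0.2078, 0.0632]
orientation: [3.14, 0.053, 0.003]
force: [-0.1, -0.1, 0.5]
opening: 0.0003
```

View pics/l_w.png

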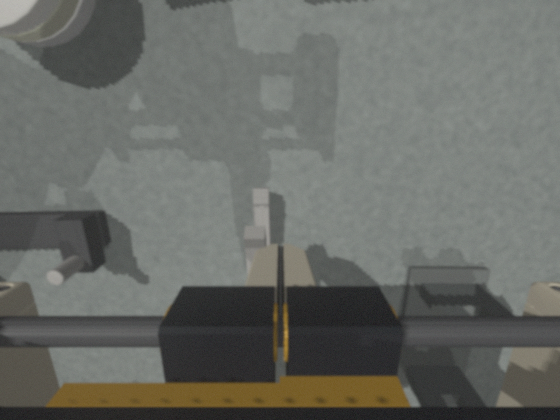

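```bash
python3 -m creep '[[0,-0.006,0,0,255],[0,-0.006,0,0,255],[0,-0.006,0,0,255],[0,-0.006,0,0,255],[0,-0.006,0,0,255],[0,-0.006,0,0,255],[0,0,0,0,255]]'
python3 - <<'E'
from h import *
save('wrist','m_w')
E
```

```text
t: 14.58
tool_pos: [0.5929, -0.1712, 0.0616]
orientation: [-3.141, -0.054, 0.0]
force: [0.3, -0.4, -0.3]
opening: 0.0004
```

View pics/m_w.png

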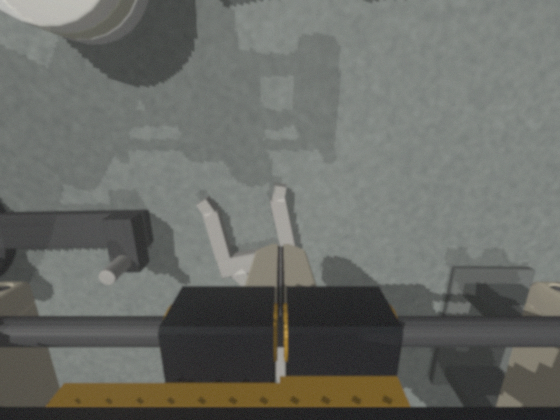

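The spanner now lies flat, its jaw tips at (205,205) and (280,190). I'll back up, open and measure it.

```bash
python3 -m creep '[[-0.01,0,-0.04,0,100],[-0.03,0,-0.04,0,100],[-0.04,0,-0.04,0,100],[-0.03,0,-0.03,0,100],[-0.02,0,0,0,100],[0,0,0,0,100],[0,0,0,0,100],[0,0,0,0,100]]'
python3 - <<'E'
from h import *
p,M,s=tool();print(p,s['t'])
c=cam('wrist'); save('wrist','n_w')
for q in('spanner','spanner_handle'):
    for d in tip_of('wrist',q)[:2]: print(q,d['pixel'],d['confidence'],onz(c,d['pixel'],.006))
for d in silhouettes('wrist','spanner')[:2]:
    r=d['region'].astype(np.uint8); print(d['confidence'],d['pixel'],r.sum())
E
```

```text
t: 15.3
tool_pos: [0.4793, -0.1764, 0.1935]
orientation: [-3.141, -0.052, 0.0]
force: [0.2, 0.2, 0.4]
opening: 0.049
[ 0.4792994  -0.17636951  0.1935075 ] 15.3
spanner [188.7, 263.6] 0.71 [ 0.36469244 -0.05451451  0.006     ]
spanner_handle [275.1, 170.5] 0.94 [ 0.49658561 -0.16856929  0.006     ]
spanner_handle [129.6, 285.0] 0.88 [0.32847679 0.0299894  0.006     ]
0.75 [161.7, 276.5] 2088
0.69 [273.2, 127.0] 4082
```

View pics/n_w.png

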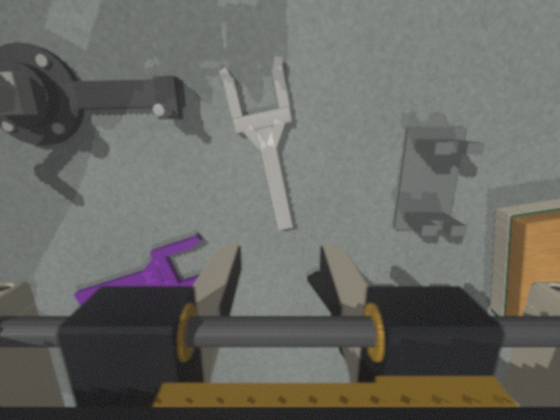

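Run:
```python
from h import *
c=cam('wrist')
im=cv2.imread('pics/n_w.png'); cv2.imwrite('pics/n_w2.png',cv2.resize(im[40:250,200:320],None,fx=2.8,fy=2.8,interpolation=cv2.INTER_CUBIC))
for d in silhouettes('wrist','spanner')[:3]:
    if d['pixel'][0]<230: continue
    v,u=np.nonzero(d['region']); X=np.array([onz(c,(a,b),.012)[:2] for a,b in zip(u,v)])
    cs=X
    # template fit: handle axis by pixels x<0.53
    from scipy.optimize import minimize
    def tmpl(n=2):
        g=np.array([(x,y) for x in np.arange(-172,28,2.) for y in np.arange(-38,39,2.)])
        x,y=g.T; m=((x<-42)&(abs(y)<=10))|((x>=-42)&(x<-25)&(abs(y)<=10+24*(x+42)/17))|((x>=-25)&(abs(y)<=34+3*(x>20))&(abs(y)>=21.75))
        return g[m]/1000
    T=tmpl()
    dt_in=cv2.distanceTransform(d['region'].astype(np.uint8),cv2.DIST_L2,3); dt_out=cv2.distanceTransform(1-d['region'].astype(np.uint8),cv2.DIST_L2,3)
    from scipy.spatial import cKDTree
    kx=cKDTree(X)
    def cost(q):
        ct,s=np.cos(q[2]),np.sin(q[2]); W=T@np.array([[ct,s],[-s,ct]])+q[:2]
        return (kx.query(W)[0]**2).mean()+(cKDTree(W).query(X)[0]**2).mean()
    b=min((minimize(cost,[.59,-.15,a],method='Nelder-Mead',options=dict(xatol=1e-5,fatol=1e-12,maxiter=400)) for a in(.1,.25)),key=lambda r:r.fun)
    print('fit',b.x,np.degrees(b.x[2]),b.fun**.5)
    ct,s=np.cos(b.x[2]),np.sin(b.x[2]); u=np.array([ct,s])
    for k in(27,0,-67,-95,-172): print(k,b.x[:2]+u*k/1000,proj(c,[*(b.x[:2]+u*k/1000),.012]))
```

```text
fit [ 0.58404559 -0.14496134  0.2355606 ] 13.496628294265593 0.0021688564052219947
27 [ 0.61029995 -0.13865986] [[251.24225129  67.6116066 ]]
0 [ 0.58404559 -0.14496134] [[256.7255769   93.42010082]]
-67 [ 0.51889588 -0.16059835] [[269.26774805 152.45262497]]
-95 [ 0.49166914 -0.16713321] [[274.10423132 175.21661154]]
-172 [ 0.4167956 -0.1851041] [[286.33558591 232.78620824]]
fit [ 0.36763327 -0.21975358  0.39214212] 22.468088442548744 0.02068342807615528
27 [ 0.39258377 -0.20943502] [[304.01649438 250.43246605]]
0 [ 0.36763327 -0.21975358] [[310.58959914 267.57551604]]
-67 [ 0.30571907 -0.24535889] [[325.87061432 307.42931683]]
-95 [ 0.27984448 -0.25605962] [[331.8566706  323.04130934]]
-172 [ 0.20868935 -0.28548662] [[347.23365507 363.14540375]]
```

View pics/n_w2.png

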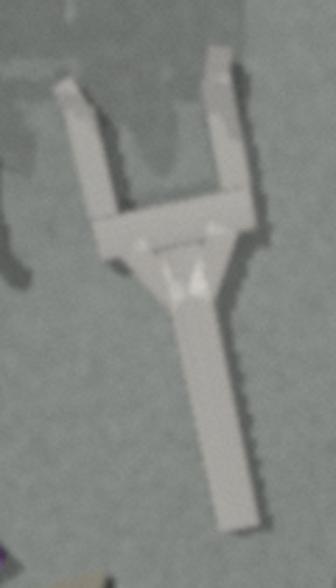

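Run:
```python
from h import *
r,e=plan([.522,-.160,.06],13.5,n=5)
p,M,s=tool();print(p)
```

```text
5 [[0.0086, -0.0029, 0.0266, -0.0404], [0.0088, -0.0026, 0.0266, -0.0404], [0.0089, -0.0022, 0.0266, -0.0404], [0.0089, -0.0019, 0.0266, -0.0404], [0.009, -0.0015, 0.0266, -0.0404]]
[ 0.47928593 -0.17604153  0.19306605]
```

```bash
python3 -m creep '[[0.0086,-0.0029,0.0266,-0.04,100],[0.0088,-0.0026,0.0266,-0.04,100],[0.0089,-0.0022,0.0266,-0.04,100],[0.0089,-0.0019,0.0266,-0.04,100],[0.009,-0.0015,0.0266,-0.04,100],[0,0,0,0,100],[0,0,0,0,100]]'
python3 - <<'E'
from h import *
save('wrist','o_w'); c=cam('wrist'); p,M,s=tool(); print(p, np.degrees(np.arctan2(M[1,0],M[0,0])),proj(c,[p[0],p[1],.012]))
E
```

```text
t: 16.13
tool_pos: [0.5203, -0.1593, 0.059]
orientation: [-3.118, -0.365, 0.007]
force: [0.5, -0.1, 0.8]
opening: 0.0567
[ 0.52164558 -0.16007854  0.06102114] 13.33005346692154 [[281.4012392  222.81811672]]
```

View pics/o_w.png

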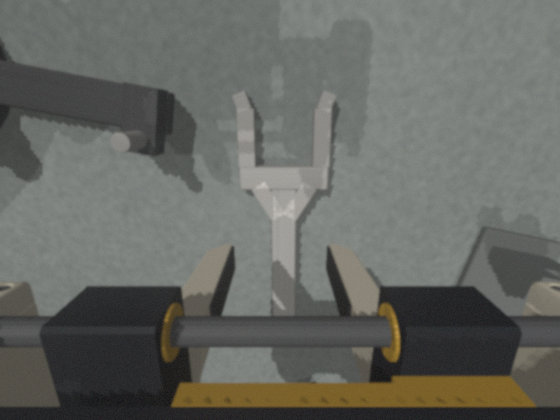

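The handle is straight below between the fingers at column 284, and the grasp falls at about -64 mm. I'll descend and grip.

```bash
python3 -m creep '[[-0.001,0.0015,0.02,0,100],[0,0,0.018,0,100],[0,0,0.009,0,100],[0,0,0,0,100],[0,0,0,0,100]]'
python3 -m creep '[[0,0,0,0,255],[0,0,0,0,255],[0,0,0,0,255],[0,0,0,0,255],[0,0,0,0,255],[0,0,0,0,255],[0,0,0,0,255],[0,0,0,0,255],[0,0,0,0,255]]' 55
```

```text
t: 16.6
tool_pos: [0.5217, -0.1623, 0.0152]
orientation: [3.12, 0.365, 0.001]
force: [-0.2, -0.2, -0.1]
opening: 0.0564
t: 17.35
tool_pos: [0.5212, -0.1619, 0.0139]
orientation: [-3.12, -0.366, 0.0]
force: [-0.5, 0.5, -0.2]
opening: 0.0022
```

Run:
```python
from h import *
save('wrist','p_w'); save('scene','p_s',4,(150,130,350,280)); print(read_state()['opening'])
```

```text
0.0006204125332841593
```

View pics/p_w.png

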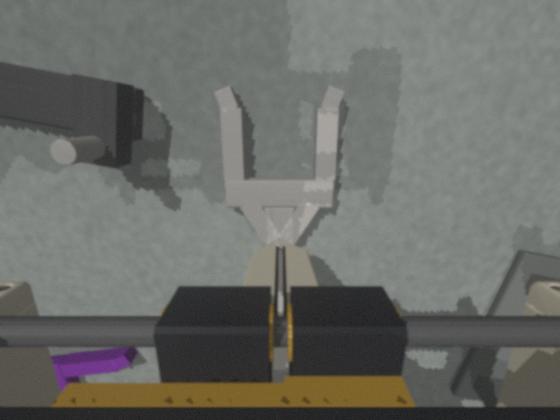

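View pics/p_s.png

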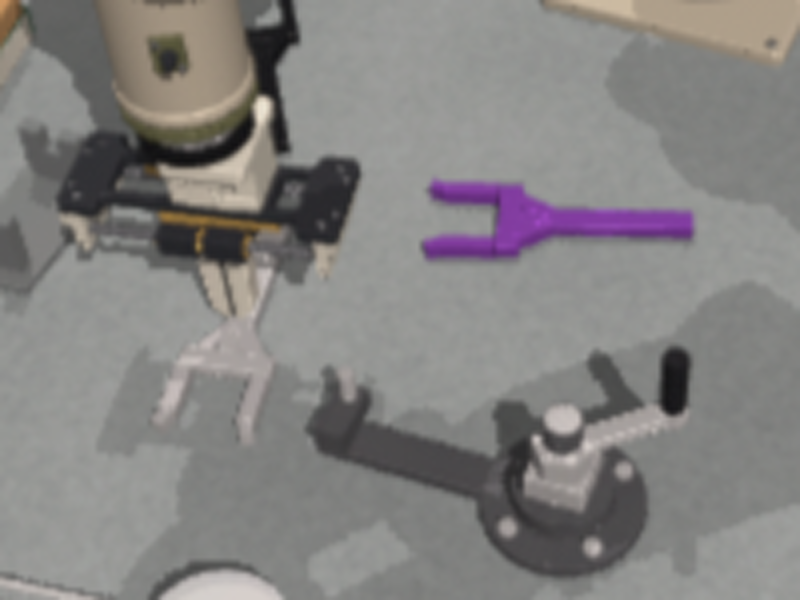

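Run:
```python
from h import *
c=cam('wrist');p,M,s=tool();print(p)
for px in((227,93),(331,93),(230,180),(333,180),(280,180),(280,245),(280,205)): print(px,onz(c,px,.012))
print(proj(c,[[p[0],p[1],0.003]]))
im=cv2.imread('pics/p_w.png'); cv2.imwrite('pics/p_w2.png',cv2.resize(im[170:400,180:380],None,fx=2.5,fy=2.5,interpolation=cv2.INTER_CUBIC))
```

```text
[ 0.52121921 -0.16190913  0.0139553 ]
(227, 93) [ 0.60631593 -0.11002437  0.012     ]
(331, 93) [ 0.61983631 -0.16670205  0.012     ]
(230, 180) [ 0.55786502 -0.12073986  0.012     ]
(333, 180) [ 0.5724655  -0.18186983  0.012     ]
(280, 180) [ 0.56495392 -0.15042     0.012     ]
(280, 245) [ 0.5228891  -0.16045138  0.012     ]
(280, 205) [ 0.54945546 -0.15411598  0.012     ]
[[281.52432541 242.14353572]]
```

View pics/p_w2.png

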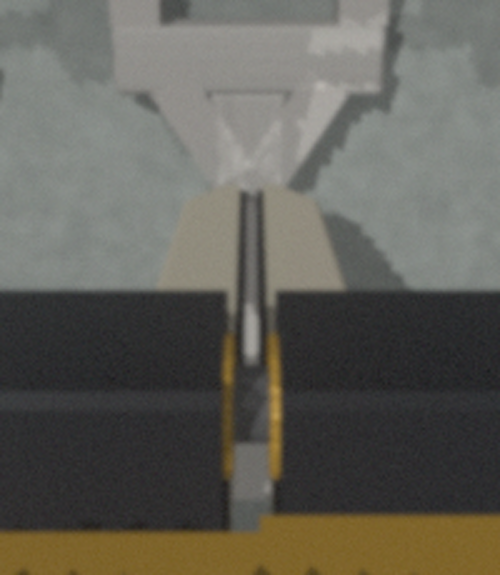

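Run:
```python
from h import *
c=cam('scene');
print((proj(c,[[.5212,-.1619,z] for z in(.003,.012,.02,.03)])-[150,130])*4)
print((proj(cam('top'),[[.5212,-.1619,z] for z in(.003,.012)])))
save('scene','q_s',8,(180,160,255,235))
```

```text
[[240.79633431 324.92057989]
 [238.92297621 316.8119101 ]
 [237.24019984 309.52815693]
 [235.11308395 300.32111832]]
[[361.93564792 203.00175637]
 [362.59092888 202.76116332]]
```

View pics/q_s.png

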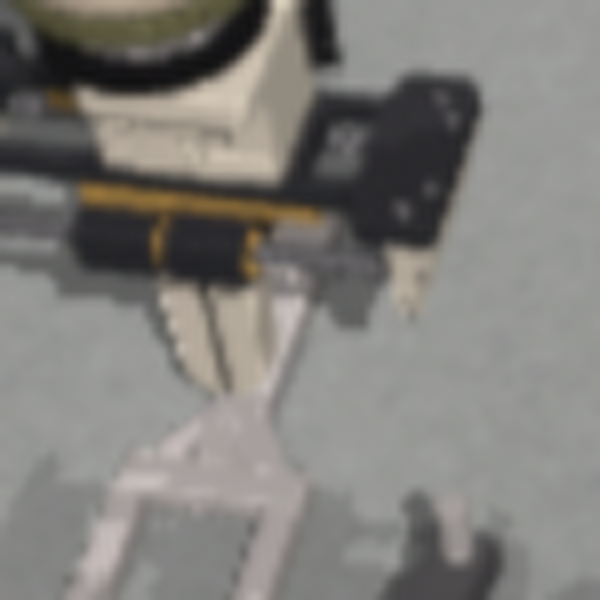

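Run:
```python
from h import *
c=cam('scene'); o=np.array([.5875,-.1442]);u=np.array([np.cos(.2356),np.sin(.2356)])
for k in(27,-25,-42,-67,-100,-140,-172): print(k,(proj(c,[[*(o+u*k/1000),.012]])-[180,160])*8)
print((proj(c,[[.5212,-.1619,z] for z in(.003,.012,.02,.03,.05)])-[180,160])*8)
```

```text
27 [[163.20646975 607.10870277]]
-25 [[207.37074718 488.57575589]]
-42 [[221.27646031 451.25407303]]
-67 [[241.27292209 397.58536881]]
-100 [[266.87440738 328.87328583]]
-140 [[296.75571424 248.67454681]]
-172 [[319.80039342 186.82470137]]
[[241.59266862 409.84115978]
 [237.84595243 393.62382019]
 [234.48039968 379.05631386]
 [230.2261679  360.64223663]
 [221.55628003 323.11537082]]
```

Run:
```python
from h import *
c=cam('scene'); o=np.array([.5875,-.1442]);u=np.array([np.cos(.2356),np.sin(.2356)]);n=np.array([-u[1],u[0]])
for px in((305,329),(275,329),(290,300),(270,400),(300,500),(145,480),(135,490)):
    for z in(.012,.03):
        X=onz(c,(180+px[0]/8,160+px[1]/8),z)[:2]-o; print(px,z,np.round([X@u*1e3,X@n*1e3],1),end=' ')
    print()
```

```text
(305, 329) 0.012 [-102.1   13.7] (305, 329) 0.03 [-87.1  20.4] 
(275, 329) 0.012 [-100.4    2.9] (275, 329) 0.03 [-85.4   9.8] 
(290, 300) 0.012 [-114.9    4.5] (290, 300) 0.03 [-99.7  11.3] 
(270, 400) 0.012 [-67.5  10.5] (270, 400) 0.03 [-53.2  17.2] 
(300, 500) 0.012 [-25.1  33.4] (300, 500) 0.03 [-11.6  39.7] 
(145, 480) 0.012 [-25.3 -22.7] (145, 480) 0.03 [-11.8 -15.3] 
(135, 490) 0.012 [-20.4 -24.8] (135, 490) 0.03 [ -7.  -17.4]
```

The scene close-up shows the shut fingers standing on top of the handle, so they reached too high and slipped off its edge. I'll open them and feel for the bench, to get deeper.

```bash
python3 -m creep '[[0,0,-0.004,0,100],[0,0,0,0,100],[0,0,0,0,100],[0,0,0,0,100],[0,0,0,0,100],[0,0,0,0,100],[0,0,0,0,100],[0,0,0,0,100],[0,0,0.004,0,100],[0,0,0,0,100]]'
python3 -m creep '[[0,0,0.001,0,100],[0,0,0.001,0,100],[0,0,0,0,100]]'
python3 - <<'E'
from h import *
save('wrist','r_w')
E
```

```text
t: 18.33
tool_pos: [0.5208, -0.1618, 0.0132]
orientation: [-3.12, -0.366, 0.001]
force: [-0.1, -0.1, -0.1]
opening: 0.0562
t: 18.58
tool_pos: [0.5211, -0.1618, 0.0117]
orientation: [-3.12, -0.366, 0.001]
force: [-1.0, -0.4, 0.0]
opening: 0.057
```

View pics/r_w.png

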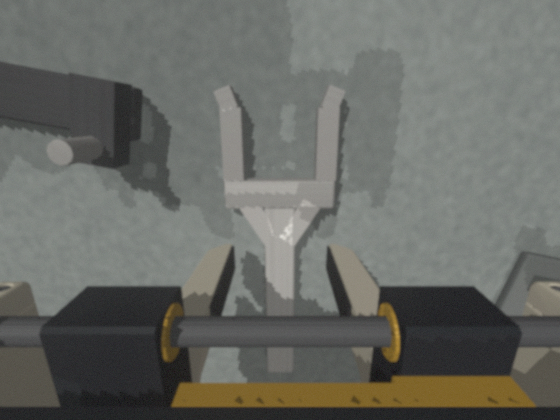

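```bash
python3 -m creep '[[0,0,0.001,0,100],[0,0,0.001,0,100],[0,0,0,0,100]]'
python3 -m creep '[[0,0,0.001,0,100],[0,0,0.001,0,100],[0,0,0,0,100]]'
python3 -m creep '[[0,0,0.001,0,100],[0,0,0.001,0,100],[0,0,0,0,100]]'
```

```text
t: 18.88
tool_pos: [0.5211, -0.1619, 0.0098]
orientation: [-3.12, -0.366, 0.0]
force: [-0.3, 0.4, -0.5]
opening: 0.0566
t: 19.13
tool_pos: [0.5211, -0.1619, 0.0078]
orientation: [-3.12, -0.366, 0.0]
force: [-0.2, 0.6, 0.2]
opening: 0.0563
t: 19.38
tool_pos: [0.5211, -0.1619, 0.0058]
orientation: [-3.12, -0.366, 0.0]
force: [-0.4, -0.6, -0.4]
opening: 0.0568
```

```bash
python3 -m creep '[[0,0,0.001,0,100],[0,0,0.001,0,100],[0,0,0,0,100]]'
python3 -m creep '[[0,0,0.001,0,100],[0,0,0.001,0,100],[0,0,0,0,100]]'
python3 -c "
from plant import *; print(tip_reach)"
```

```text
t: 19.63
tool_pos: [0.5211, -0.1619, 0.0038]
orientation: [-3.12, -0.366, 0.0]
force: [-0.4, 0.2, 0.3]
opening: 0.0567
t: 19.88
tool_pos: [0.5211, -0.1619, 0.0017]
orientation: [-3.12, -0.366, 0.0]
force: [-0.5, 0.2, -0.4]
opening: 0.0566
0.011
```

```bash
python3 -m creep '[[0,0,-0.001,0,255],[0,0,0,0,255],[0,0,0,0,255],[0,0,0,0,255],[0,0,0,0,255],[0,0,0,0,255]]' 30
python3 -m creep '[[0,0,0,0,255],[0,0,0,0,255],[0,0,0,0,255]]'
```

```text
t: 20.38
tool_pos: [0.5213, -0.1619, 0.003]
orientation: [3.12, 0.366, -0.0]
force: [0.2, -0.0, 0.4]
opening: 0.0215
t: 20.63
tool_pos: [0.5212, -0.1619, 0.003]
orientation: [-3.12, -0.366, 0.0]
force: [-0.4, 0.4, -0.1]
opening: 0.0019
```

Run:
```python
from h import *
save('wrist','s_w'); save('scene','s_s',8,(180,160,255,235)); print(read_state()['opening'])
```

```text
0.0004213915026372253
```

View pics/s_w.png

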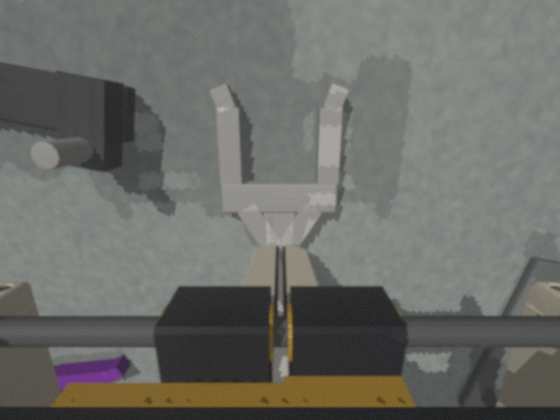

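View pics/s_s.png

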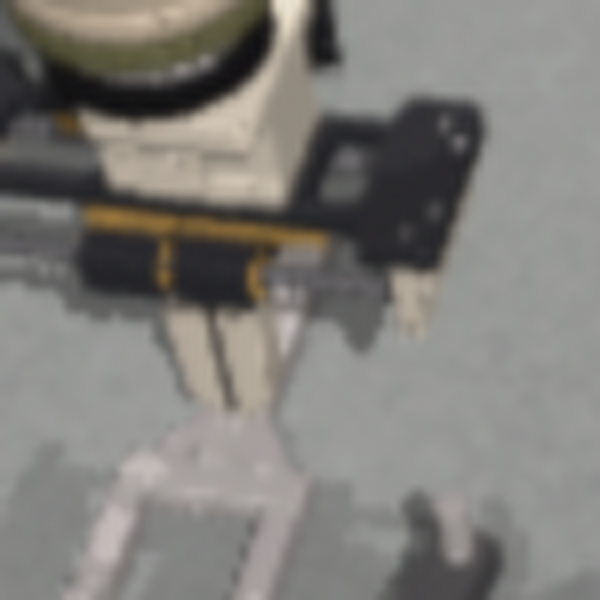

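The shut fingers meet no handle and no bench, so the fingertips stand roughly 20 mm higher than the stated reach. The earlier push that passed over the handle fits this too. I'll open and go down until the bench is felt.

```bash
python3 -m creep '[[0,0,0,0,100],[0,0,0,0,100],[0,0,0,0,100],[0,0,0,0,100],[0,0,0,0,100],[0,0,0,0,100],[0,0,0,0,100],[0,0,0.003,0,100],[0,0,0.003,0,100],[0,0,0,0,100]]' 55
python3 -m creep '[[0,0,0.0015,0,100],[0,0,0.0015,0,100],[0,0,0,0,100]]'
```

```text
t: 21.57
tool_pos: [0.5207, -0.1617, -0.0039]
orientation: [-3.12, -0.366, 0.002]
force: [0.1, -0.0, 0.8]
opening: 0.056
t: 21.82
tool_pos: [0.521, -0.1618, -0.0064]
orientation: [-3.12, -0.366, 0.001]
force: [0.5, 0.1, -0.1]
opening: 0.0567
```

```bash
python3 -m creep '[[0,0,0.0015,0,100],[0,0,0.0015,0,100],[0,0,0,0,100]]'
python3 -m creep '[[0,0,0.001,0,100],[0,0,0.001,0,100],[0,0,0,0,100]]'
```

```text
t: 22.07
tool_pos: [0.5211, -0.1618, -0.0093]
orientation: [-3.12, -0.366, 0.001]
force: [-0.5, 0.8, -0.1]
opening: 0.0565
t: 22.32
tool_pos: [0.5213, -0.1619, -0.0096]
orientation: [-3.12, -0.366, 0.001]
force: [-8.0, 2.7, 15.3]
opening: 0.0565
```

The bench is felt at TCP z = -0.0095, so the tips are 20 mm short. I'll ease off and grip.

```bash
python3 -m creep '[[0,0,-0.0025,0,255],[0,0,0,0,255],[0,0,0,0,255],[0,0,0,0,255],[0,0,0,0,255],[0,0,0,0,255],[0,0,0,0,255],[0,0,0,0,255]]' 55
python3 - <<'E'
from h import *
p,M,s=tool(); print(s['opening'],p,np.degrees(np.arctan2(M[1,0],M[0,0])))
E
```

```text
t: 22.98
tool_pos: [0.5211, -0.1618, -0.0088]
orientation: [-3.12, -0.366, 0.001]
force: [-0.1, 0.3, -1.5]
opening: 0.0196
0.019572751089479215 [ 0.52106162 -0.16183142 -0.00876915] 13.371063450923284
```

```bash
python3 -m creep '[[0,0,-0.01,0,255],[0,0,-0.02,0,255],[0,0,-0.025,0,255],[0,0,-0.025,0,255]]'
python3 - <<'E'
from h import *
print(read_state()['opening']); plan([.580,-.030,.072],92.8,n=12)
E
```

```text
t: 23.32
tool_pos: [0.5201, -0.1615, 0.0719]
orientation: [-3.119, -0.365, 0.003]
force: [0.9, -0.6, -2.7]
opening: 0.0193
0.019260643388054825
12 [[0.0074, -0.0095, -0.0, -0.1155], [0.0084, -0.0086, -0.0, -0.1155], [0.0094, -0.0076, -0.0, -0.1155], [0.0102, -0.0064, -0.0, -0.1155], [0.0109, -0.0052, -0.0, -0.1155], [0.0114, -0.0039, -0.0, -0.1155], [0.0118, -0.0026, -0.0, -0.1155], [0.012, -0.0012, -0.0, -0.1155], [0.012, 0.0002, -0.0, -0.1155], [0.0119, 0.0016, -0.0, -0.1155], [0.0117, 0.0029, -0.0, -0.1155], [0.0113, 0.0043, -0.0, -0.1155]]
```

```bash
python3 -m creep '[[0.0074,-0.0095,0,-0.1155,255],[0.0084,-0.0086,0,-0.1155,255],[0.0094,-0.0076,0,-0.1155,255],[0.0102,-0.0064,0,-0.1155,255],[0.0109,-0.0052,0,-0.1155,255],[0.0114,-0.0039,0,-0.1155,255],[0.0118,-0.0026,0,-0.1155,255],[0.012,-0.0012,0,-0.1155,255],[0.012,0.0002,0,-0.1155,255],[0.0119,0.0016,0,-0.1155,255],[0.0117,0.0029,0,-0.1155,255],[0.0113,0.0043,0,-0.1155,255]]'
python3 -m creep '[[0,0,0,0,255],[0,0,0,0,255],[0,0,0,0,255]]'
python3 - <<'E'
from h import *
save('wrist','t_w'); c=cam('wrist'); p,M,s=tool(); print(p,np.degrees(np.arctan2(M[1,0],M[0,0])),s['opening'])
im=cv2.imread('pics/t_w.png'); cv2.imwrite('pics/t_w2.png',cv2.resize(im[0:300,150:410],None,fx=2,fy=2,interpolation=cv2.INTER_CUBIC))
for q in('foot','set_nut_mid','stop_pin','spanner','crank_grip'):
    for d in tip_of('wrist',q)[:1]: print(q,d['pixel'],d['confidence'],onz(c,d['pixel'],{'foot':0,'set_nut_mid':.036,'stop_pin':.03,'spanner':p[2]+.0148,'crank_grip':.0985}[q]))
E
```

```text
t: 24.32
tool_pos: [0.5812, -0.0298, 0.0717]
orientation: [-2.16, -2.28, 0.001]
force: [0.2, -0.2, -3.2]
opening: 0.0192
t: 24.57
tool_pos: [0.581, -0.0308, 0.0715]
orientation: [-2.171, -2.271, 0.001]
force: [-0.7, -0.9, -3.5]
opening: 0.0192
[ 0.58099853 -0.030979    0.07151222] 92.59848396661492 0.019331443598821312
foot [276.5, 32.1] 0.58 [0.5708526  0.11170432 0.        ]
set_nut_mid [278.0, 19.5] 0.8 [0.57228748 0.11020275 0.036     ]
stop_pin [254.8, 253.7] 0.62 [ 0.56076492 -0.05398729  0.03      ]
spanner [35.8, 236.0] 0.82 [ 0.43624061 -0.02074958  0.08631222]
```

View pics/t_w2.png

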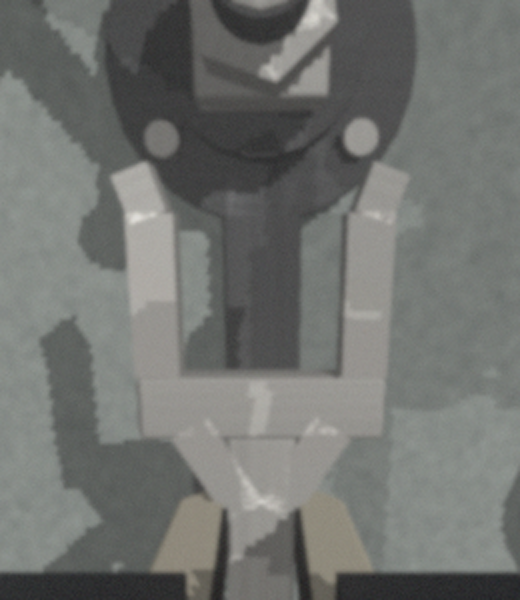

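Run:
```python
from h import *
c=cam('wrist'); f=lambda x,y,z: onz(c,(150+x/2,y/2),z)[:2]
zt=.0923
a,b=f(197,100,.0515),f(330,98,.0515); print('nut front edge',a,b,'mid',(a+b)/2,'len',np.linalg.norm(a-b),'ang',np.degrees(np.arctan2(*(b-a)[::-1])))
t1,t2=f(112,172,zt),f(408,176,zt); print('tips',t1,t2,(t1+t2)/2,np.linalg.norm(t1-t2))
i1,i2=f(181,375,zt),f(342,375,zt); print('jaw root',(i1+i2)/2,np.linalg.norm(i1-i2))
j1,j2=f(176,215,zt),f(345,215,zt); print('jaw mouth',(j1+j2)/2,np.linalg.norm(j1-j2))
h1,h2=f(228,520,zt),f(298,520,zt); print('handle',(h1+h2)/2,np.linalg.norm(h1-h2))
ar1,ar2=f(221,300,.012),f(301,300,.012);print('arm',(ar1+ar2)/2,np.linalg.norm(ar1-ar2))
b1,b2=f(108,60,.012),f(416,60,.012);print('base',(b1+b2)/2,np.linalg.norm(b1-b2))
```

```text
nut front edge [0.55583213 0.08952704] [0.59519579 0.09195281] mid [0.57551396 0.09073993] len 0.0394383393514593 ang 3.52637316919681
tips [0.53973905 0.06532693] [0.61164761 0.06788012] [0.57569333 0.06660353] 0.07195387244910945
jaw root [0.5784612  0.01658154] 0.04318282768747068
jaw mouth [0.57623586 0.05717776] 0.04187951682147043
handle [ 0.580992   -0.02644215] 0.020289452715917627
arm [0.5778857  0.02759739] 0.03133461738071826
base [0.57422095 0.11046006] 0.10781450953200214
```

The picture shows the jaw symmetric about the nut: jaw mid at column 261 of the crop, nut mid at 263, lateral error under 1 mm. I'll go down in front of the nut.

```bash
python3 -m creep '[[0,0.0006,0.012,0,255],[0,0,0.012,0,255],[0,0,0.012,0,255],[0,0,0.0075,0,255],[0,0,0.003,0,255],[0,0,0,0,255],[0,0,0,0,255],[0,0,0,0,255]]'
python3 - <<'E'
from h import *
save('wrist','u_w'); p,M,s=tool(); print(p,s['force'],s['opening'])
im=cv2.imread('pics/u_w.png'); cv2.imwrite('pics/u_w2.png',cv2.resize(im[0:300,120:440],None,fx=2,fy=2,interpolation=cv2.INTER_CUBIC))
E
```

```text
t: 25.53
tool_pos: [0.5825, -0.0304, 0.0256]
orientation: [2.166, 2.274, 0.001]
force: [0.2, -0.8, -3.0]
opening: 0.0193
[ 0.58267271 -0.03046747  0.02579694] [ 0.33714382  0.48011629 -2.7622898 ] 0.019325052955585065
```

View pics/u_w2.png

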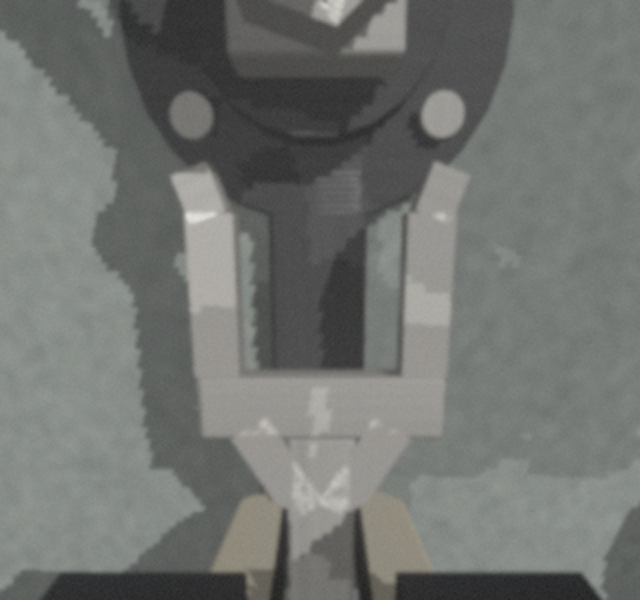

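Run:
```python
from h import *
c=cam('wrist'); f=lambda x,y,z: onz(c,(120+x/2,y/2),z)[:2]
zt=.0466; p,M,s=tool(); print(p,np.degrees(np.arctan2(M[1,0],M[0,0])))
a,b=f(227,53,.0515),f(407,50,.0515); n=(a+b)/2; print('nut',n,np.linalg.norm(a-b),np.degrees(np.arctan2(*(b-a)[::-1])))
T=(f(171,178,zt)+f(470,178,zt))/2; Rr=(f(240,372,zt)+f(403,372,zt))/2; H=(f(287,520,zt)+f(358,520,zt))/2
Jm=(f(236,215,zt)+f(405,215,zt))/2
print('tips',T,'mouth',Jm,'root',Rr,'handle',H)
A=np.array([T,Jm,Rr,H]); k=np.polyfit(A[:,1],A[:,0],1); print('yaw',90-np.degrees(np.arctan(k[0])),'x at nut front',np.polyval(k,n[1]), 'origin y',(T[1]-.027+Rr[1]+.025)/2)
```

```text
[ 0.58267271 -0.03046747  0.02579694] 92.78297127210632
nut [0.57502607 0.09186137] 0.040068127680364 3.6934849023117615
tips [0.57711397 0.06610636] mouth [0.57752903 0.057584  ] root [0.5797702  0.01782846] handle [ 0.58225457 -0.02601062]
yaw 93.20817606068925 x at nut front 0.5756365555950977 origin y 0.040967410844172505
```

```bash
python3 -m creep '[[0.006,-0.0006,0,0,255],[0.006,0,0,0,255],[0.006,-0.0002,0,0,255],[0.006,0,0,0,255],[0.006,-0.0002,0,0,255],[0.006,0,0,0,255],[0,0,0,0,255],[0,0,0,0,255]]'
python3 - <<'E'
from h import *
save('wrist','v_w'); p,M,s=tool(); print(p,np.degrees(np.arctan2(M[1,0],M[0,0])),s['force'],s['opening'])
im=cv2.imread('pics/v_w.png'); cv2.imwrite('pics/v_w2.png',cv2.resize(im[0:300,120:440],None,fx=2,fy=2,interpolation=cv2.INTER_CUBIC))
E
```

```text
t: 26.25
tool_pos: [0.5792, 0.006, 0.025]
orientation: [2.166, 2.276, -0.0]
force: [0.2, -0.5, -3.6]
opening: 0.0193
[0.5792552  0.00566175 0.02500862] 92.81025505642114 [ 0.97515971  0.08250958 -3.29386409] 0.019271842464762868
```

View pics/v_w2.png

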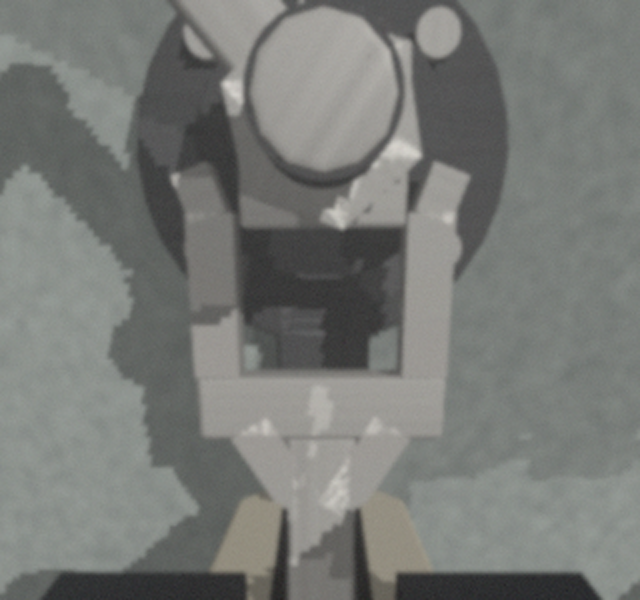

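```bash
python3 -m creep '[[0.004,0.0008,0,0,255],[0.005,0,0,0,255],[0.005,0,0,0,255],[0.005,0,0,0,255],[0.005,0,0,0,255],[0.005,0,0,0,255],[0.005,0,0,0,255],[0,0,0,0,255],[0,0,0,0,255]]'
python3 - <<'E'
from h import *
save('wrist','w_w'); p,M,s=tool(); print(p,np.degrees(np.arctan2(M[1,0],M[0,0])),s['force'],s['opening'])
im=cv2.imread('pics/w_w.png'); cv2.imwrite('pics/w_w2.png',cv2.resize(im[0:300,120:440],None,fx=2,fy=2,interpolation=cv2.INTER_CUBIC))
E
```

```text
t: 27.05
tool_pos: [0.5784, 0.0399, 0.025]
orientation: [2.166, 2.275, -0.0]
force: [-0.3, -0.2, -3.2]
opening: 0.0194
[0.57837912 0.03962491 0.02499595] 92.80528965756568 [ 0.98210867 -0.33666467 -2.80551231] 0.019651407715847807
```

View pics/w_w2.png

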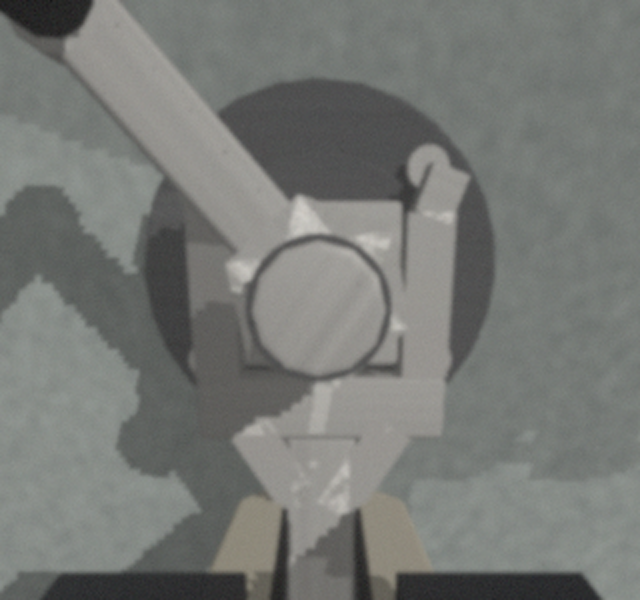

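The jaw is fully on the nut, root gap about 2 mm at row 370 where 5 mm is nominal. I'll back off about 2.5 mm, lower onto the boss and ledge, and release.

```bash
python3 -m creep '[[-0.0025,0,0.0015,0,255],[0,0,0.0015,0,255],[0,0,0,0,255],[0,0,0,0,255]]'
python3 -m creep '[[0,0,0.0005,0,255],[0,0,0,0,255]]'
```

```text
t: 27.43
tool_pos: [0.5783, 0.0367, 0.0217]
orientation: [-2.167, -2.274, 0.0]
force: [0.3, 0.8, -2.5]
opening: 0.0193
t: 27.6
tool_pos: [0.5785, 0.0369, 0.0214]
orientation: [-2.167, -2.274, 0.0]
force: [-0.5, -0.1, -3.1]
opening: 0.0194
```

```bash
python3 -m creep '[[0,0,0.0008,0,255],[0,0,0.0008,0,255],[0,0,0,0,255]]'
```

```text
t: 27.85
tool_pos: [0.5786, 0.037, 0.0212]
orientation: [2.167, 2.275, -0.0]
force: [-6.6, -1.7, 8.3]
opening: 0.0197
```

Contact is felt: the z force went from -3 to +8 N. I'll ease off and release.

```bash
python3 -m creep '[[0,0,-0.001,0,130],[0,0,0,0,130],[0,0,0,0,130],[0,0,0,0,130],[0,0,0,0,130]]'
python3 - <<'E'
from h import *
save('wrist','x_w'); p,M,s=tool(); print(p,s['force'],s['opening'])
im=cv2.imread('pics/x_w.png'); cv2.imwrite('pics/x_w2.png',cv2.resize(im[0:300,120:440],None,fx=2,fy=2,interpolation=cv2.INTER_CUBIC))
E
```

```text
t: 28.27
tool_pos: [0.5786, 0.037, 0.0209]
orientation: [2.167, 2.274, 0.0]
force: [-0.7, -0.3, -1.3]
opening: 0.0444
[0.57855174 0.03705364 0.02085035] [-0.56320719  1.33220814 -0.41567202] 0.045143563299336144
```

View pics/x_w2.png

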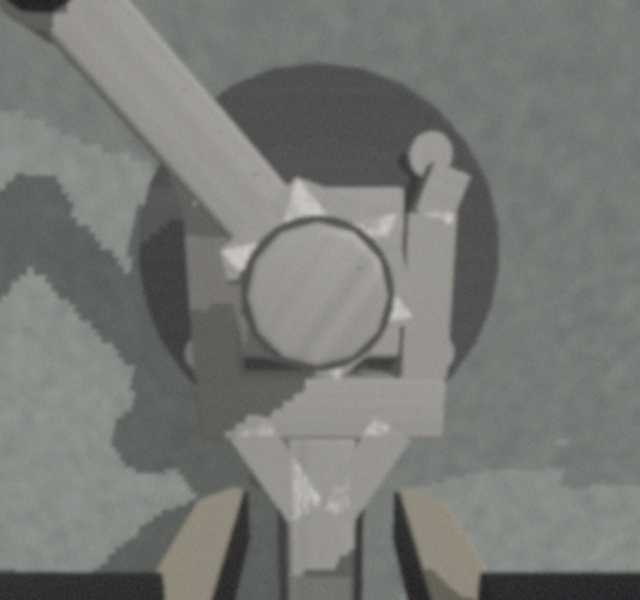

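The spanner rests on the nut with a root gap of about 4.5 mm, and the fingers are clear of the handle. Next is the crank.

```bash
python3 -m creep '[[0,0,-0.015,0,130],[0,0,-0.03,0,130],[0,0,-0.035,0,130],[0,0,-0.035,0,130]]'
python3 - <<'E'
from h import *
p,M,s=tool();print(p,s['opening']); plan([.5196,.1626,.138],136.7,n=8)
ct=cam('top');cs=cam('scene'); read_camera('top')
save('top','y_t',4,(225,140,355,230));
E
```

```text
t: 28.65
tool_pos: [0.5775, 0.0371, 0.1362]
orientation: [-2.166, -2.273, 0.002]
force: [0.8, -0.3, -0.0]
opening: 0.0456
[0.57752556 0.03706319 0.13621566] 0.04558807612246088
8 [[0.016, -0.0065, -0.0002, -0.0958], [0.0166, -0.0049, -0.0002, -0.0958], [0.017, -0.0033, -0.0002, -0.0958], [0.0172, -0.0017, -0.0002, -0.0958], [0.0173, -0.0, -0.0002, -0.0958], [0.0172, 0.0016, -0.0002, -0.0958], [0.017, 0.0033, -0.0002, -0.0958], [0.0166, 0.0049, -0.0002, -0.0958]]
```

View pics/y_t.png

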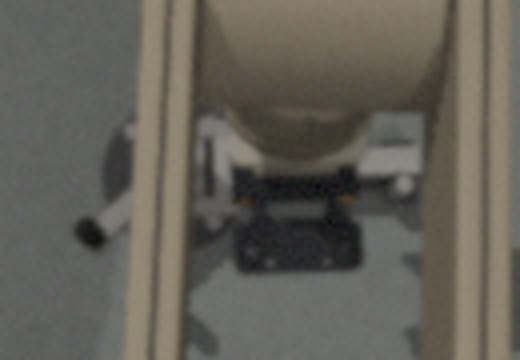

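```bash
python3 -m creep '[[0.016,-0.0065,-0.001,-0.096,130],[0.0166,-0.0049,0,-0.096,130],[0.017,-0.0033,0,-0.096,130],[0.0172,-0.0017,0,-0.096,130],[0.0173,0,0,-0.096,130],[0.0172,0.0016,0,-0.096,130],[0.017,0.0033,0,-0.096,130],[0.0166,0.0049,0,-0.096,130],[0,0,0,0,130],[0,0,0,0,130]]'
python3 - <<'E'
from h import *
save('wrist','z_w'); p,M,s=tool(); print(p,np.degrees(np.arctan2(M[1,0],M[0,0])),s['opening']); c=cam('wrist')
for q in('crank_grip',):
    for d in tip_of('wrist',q)[:2]: print(q,d['pixel'],d['confidence'],onz(c,d['pixel'],.0985))
print(proj(c,[[p[0],p[1],.1235],[.5742,.1112,.098]]))
E
```

```text
t: 29.58
tool_pos: [0.5201, 0.1631, 0.1366]
orientation: [-1.157, -2.921, 0.0]
force: [0.7, -0.1, 0.4]
opening: 0.0457
[0.52040046 0.16247388 0.13662514] 136.69491354588558 0.04545980335715857
crank_grip [285.6, 229.9] 0.87 [0.52314753 0.16576239 0.0985    ]
crank_grip [333.4, 58.5] 0.23 [0.45666419 0.27025176 0.0985    ]
[[280.07777014 243.52549647]
 [279.50792491 311.47039388]]
```

View pics/z_w.png

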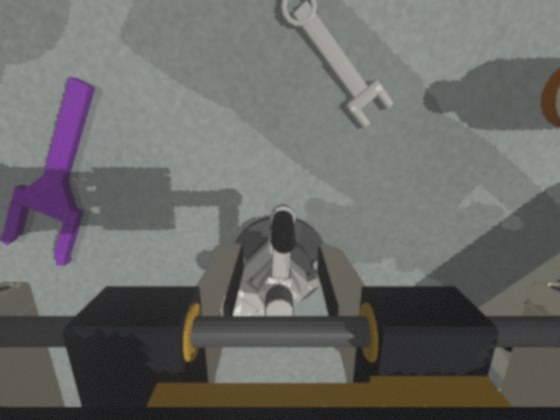

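The grip shows at (284,238) between the open fingers, about 3 mm right of centre. I'll correct, go down and narrow the jaws.

```bash
python3 -m creep '[[0,0.003,0.01,0,130],[0,0,0.02,0,130],[0,0,0.02,0,130],[0,0,0.012,0,130],[0,0,0,0,180],[0,0,0,0,180],[0,0,0,0,180],[0,0,0,0,180],[0,0,0,0,180]]' 20
python3 - <<'E'
from h import *
save('wrist','A_w'); p,M,s=tool(); print(p,np.degrees(np.arctan2(M[1,0],M[0,0])),s['opening'],s['force'])
E
```

```text
t: 30.43
tool_pos: [0.5235, 0.165, 0.0763]
orientation: [1.157, 2.919, 0.002]
force: [0.5, 0.4, 0.7]
opening: 0.0278
[0.52332808 0.16498156 0.07611934] 136.7769369771325 0.027146063450486573 [ 0.43620618 -0.00338784  0.57179508]
```

View pics/A_w.png

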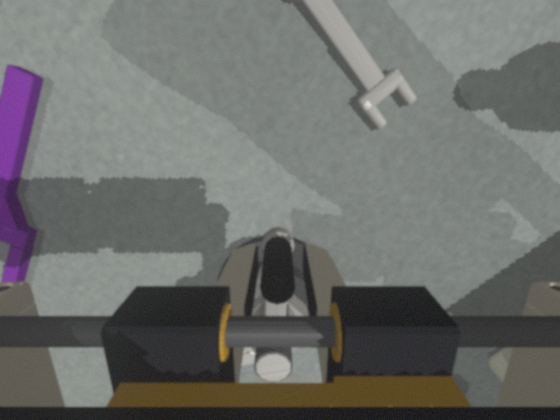

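The grip is centred between the fingers at (277,270). I'll swing it clockwise.

```bash
python3 -m creep '[[-0.0008,0.0075,0,0.1,180],[-0.0008,0.0075,0,0.1,180],[-0.0008,0.0075,0,0.1,180],[-0.0008,0.0075,0,0.1,180],[-0.0008,0.0075,0,0.1,180],[-0.0008,0.0075,0,0.1,180]]'
python3 - <<'E'
from h import *
save('wrist','B_w'); p,M,s=tool(); v=p[:2]-[.5742,.1112]; print(p,np.degrees(np.arctan2(M[1,0],M[0,0])),np.degrees(np.arctan2(v[1],v[0])),np.hypot(*v),s['opening'],s['force'])
E
```

```text
t: 30.98
tool_pos: [0.5622, 0.1845, 0.0753]
orientation: [-1.974, -2.443, 0.002]
force: [-3.6, -2.8, 1.8]
opening: 0.0275
[0.56343193 0.18465687 0.07553556] 101.70332158033068 98.33960927701152 0.07424192519286671 0.02768548173085723 [-3.55014831 -1.78062841  1.6912169 ]
```

View pics/B_w.png

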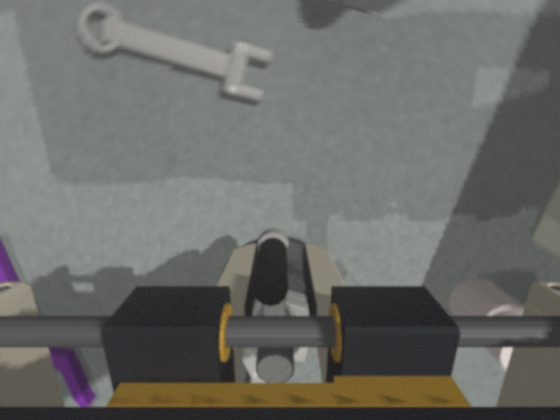

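```bash
python3 -m creep '[[-0.0008,0.0075,0,0.1,180],[-0.0008,0.0075,0,0.1,180],[-0.0008,0.0075,0,0.1,180],[-0.0008,0.0075,0,0.1,180],[-0.0008,0.0075,0,0.1,180],[-0.0008,0.0075,0,0.1,180]]'
python3 - <<'E'
from h import *
save('wrist','C_w'); p,M,s=tool(); v=p[:2]-[.5742,.1112]; print(p,np.degrees(np.arctan2(M[1,0],M[0,0])),np.degrees(np.arctan2(v[1],v[0])),np.hypot(*v),s['opening'],s['force'])
E
```

```text
t: 31.53
tool_pos: [0.6061, 0.1786, 0.0752]
orientation: [-2.605, -1.754, 0.001]
force: [-4.2, -1.1, 2.1]
opening: 0.0274
[0.60731348 0.17795096 0.07537003] 67.45746706387173 63.615137795131034 0.07451304156642105 0.027331946533316064 [-4.47597521 -0.14285395  1.71928743]
```

View pics/C_w.png

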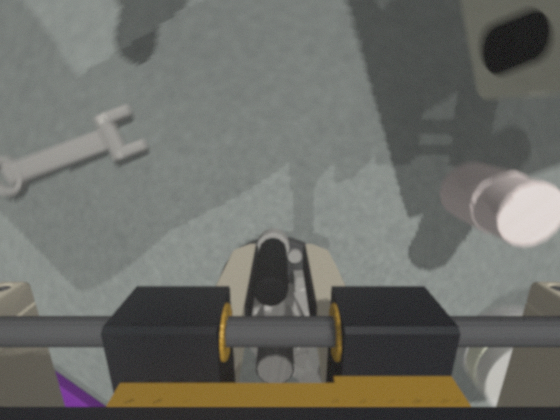

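```bash
python3 -m creep '[[-0.0003,0.0037,0,0.05,180],[-0.0003,0.0037,0,0.05,180],[-0.0003,0.0037,0,0.05,180],[0,0,0,0,180]]'
python3 -m creep '[[-0.0003,0.0037,0,0.05,180],[0,0,0,0,180]]'
python3 - <<'E'
from h import *
p,M,s=tool(); v=p[:2]-[.5742,.1112]; print(p,np.degrees(np.arctan2(M[1,0],M[0,0])),np.degrees(np.arctan2(v[1],v[0])),np.hypot(*v),s['opening'],s['force'])
E
```

```text
t: 31.92
tool_pos: [0.6161, 0.173, 0.0752]
orientation: [-2.727, -1.559, 0.0]
force: [-3.1, -0.3, 1.3]
opening: 0.0276
t: 32.08
tool_pos: [0.6191, 0.171, 0.0752]
orientation: [-2.765, -1.491, -0.0]
force: [-1.7, 1.2, 2.4]
opening: 0.0272
[0.61906609 0.17095272 0.07518151] 56.6898448267266 53.09847910700388 0.07472183814238689 0.027223259561480764 [-1.68206084  1.18150837  2.42250288]
```

```bash
python3 -m creep '[[-0.0003,0.0037,0,0.05,180],[0,0,0,0,180]]'
python3 -m creep '[[-0.0003,0.0037,0,0.05,180],[0,0,0,0,180]]'
python3 -m creep '[[-0.0003,0.0037,0,0.05,180],[0,0,0,0,180]]'
```

```text
t: 32.25
tool_pos: [0.6221, 0.1686, 0.0752]
orientation: [-2.801, -1.422, -0.0]
force: [-3.5, 1.2, 2.0]
opening: 0.0276
t: 32.42
tool_pos: [0.625, 0.1662, 0.0751]
orientation: [-2.836, -1.351, -0.0]
force: [-2.1, 1.2, 2.0]
opening: 0.0274
t: 32.58
tool_pos: [0.6278, 0.1636, 0.0751]
orientation: [-2.869, -1.28, -0.001]
force: [-2.9, 0.1, 1.3]
opening: 0.0276
```

```bash
python3 -m creep '[[-0.0003,0.003,0,0.04,180],[0,0,0,0,180]]'
python3 -m creep '[[-0.0002,0.002,0,0.025,180],[0,0,0,0,180]]'
python3 -m creep '[[-0.0002,0.002,0,0.025,180],[0,0,0,0,180]]'
python3 - <<'E'
from h import *
save('wrist','D_w'); p,M,s=tool(); v=p[:2]-[.5742,.1112]; print(p,np.degrees(np.arctan2(M[1,0],M[0,0])),np.degrees(np.arctan2(v[1],v[0])),np.hypot(*v),s['opening'],s['force'])
E
```

```text
t: 32.75
tool_pos: [0.6298, 0.1614, 0.0751]
orientation: [-2.894, -1.223, -0.001]
force: [-2.7, 1.6, 2.0]
opening: 0.0276
t: 32.92
tool_pos: [0.631, 0.1601, 0.075]
orientation: [-2.909, -1.184, -0.0]
force: [-3.8, 2.7, 3.4]
opening: 0.0276
t: 33.08
tool_pos: [0.6316, 0.1592, 0.0749]
orientation: [-2.923, -1.147, 0.001]
force: [-5.6, 5.4, 4.5]
opening: 0.0277
[0.63164827 0.15919063 0.07495316] 42.91458403294425 39.87441272515077 0.07485588655482084 0.027297265213604687 [-5.82591332  4.720819    3.96331964]
```

View pics/D_w.png

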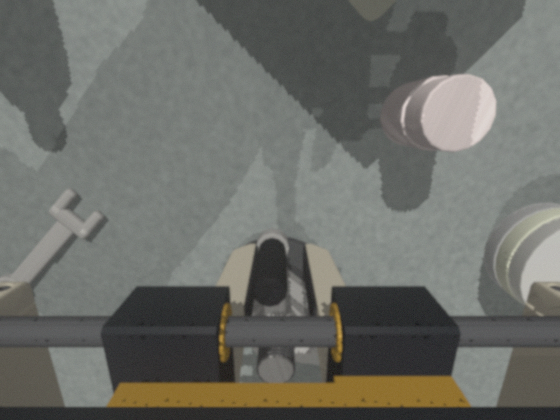

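The force is rising, so the stop is being met with the grip at about 43°. I'll press a little more.

```bash
python3 -m creep '[[0,0.002,0,0.0,180],[0,0,0,0,180]]'
python3 -m creep '[[0,0.002,0,0.0,180],[0,0,0,0,180]]'
python3 -m creep '[[0,0.001,0,0.0,180],[0,0,0,0,180],[0,0,0,0,180]]'
```

```text
t: 33.3
tool_pos: [0.6324, 0.1586, 0.0748]
orientation: [-2.92, -1.149, 0.002]
force: [-8.3, 8.4, 5.2]
opening: 0.0273
t: 33.47
tool_pos: [0.6331, 0.158, 0.0748]
orientation: [-2.919, -1.149, 0.003]
force: [-10.8, 11.6, 7.4]
opening: 0.0276
t: 33.72
tool_pos: [0.6334, 0.1578, 0.0747]
orientation: [-2.918, -1.15, 0.004]
force: [-12.4, 13.4, 7.5]
opening: 0.0277
```

About 18 N is carried at the dead stop, so it is hard tight. I'll back off and lift away.

```bash
python3 -m creep '[[0,-0.004,0,0,160],[0,-0.004,0,0,130],[0,0,0,0,130],[0,0,0,0,130],[0,0,0,0,130],[0,0,0,0,130]]'
python3 - <<'E'
from h import *
save('wrist','E_w'); p,M,s=tool(); print(p,s['opening'],s['force'])
E
```

```text
t: 34.22
tool_pos: [0.6306, 0.1598, 0.0749]
orientation: [2.925, 1.146, 0.0]
force: [-0.5, -0.0, -0.3]
opening: 0.0458
[0.63048465 0.1598857  0.07488159] 0.04578139382317077 [-0.45877802 -0.21283637 -0.19046241]
```

View pics/E_w.png

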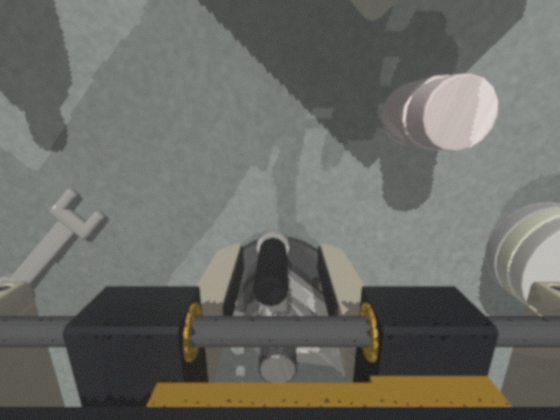

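```bash
python3 -m creep '[[0,0,-0.03,0,130],[0,0,-0.04,0,130],[0,0,-0.04,0,130],[0,0,-0.03,0,130],[-0.025,-0.023,-0.02,0,130],[-0.025,-0.023,-0.02,0,130],[-0.025,-0.023,0,0,130],[-0.025,-0.023,0,0,130],[-0.025,-0.023,0,0,130],[0,0,0,0,130]]'
python3 - <<'E'
from h import *
save('wrist','F_w'); save('top','F_t',4,(225,140,355,230)); save('scene','F_s',4,(200,180,350,290)); p,M,s=tool(); print(p,s['t'])
E
```

```text
t: 35.1
tool_pos: [0.4555, 0.1596, 0.2544]
orientation: [-2.924, -1.148, 0.004]
force: [0.4, -0.0, -0.3]
opening: 0.0458
[0.46078849 0.15970076 0.25552207] 35.25
```

View pics/F_w.png

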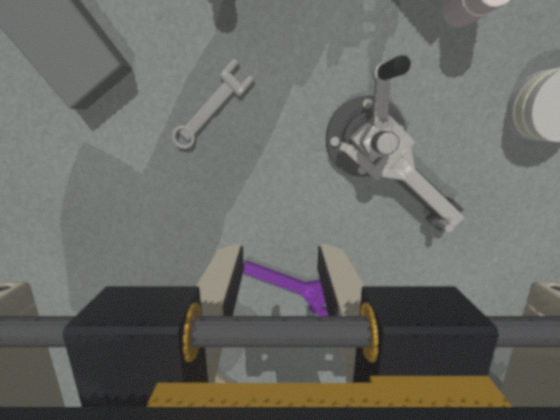

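View pics/F_t.png

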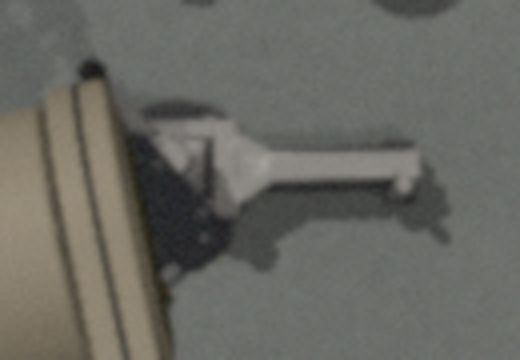

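View pics/F_s.png

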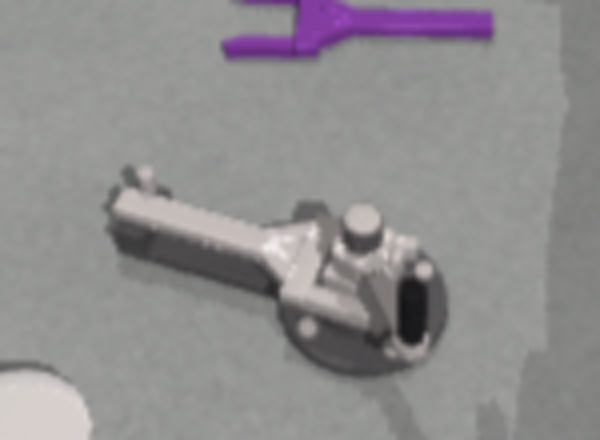

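Run:
```python
from h import *
im=cv2.imread('pics/F_w.png'); cv2.imwrite('pics/F_w2.png',cv2.resize(im[40:240,310:490],None,fx=3,fy=3,interpolation=cv2.INTER_CUBIC))
read_camera('wrist'); c=cam('wrist')
for q,z in(('set_nut_mid',.036),('spanner',.036),('spanner_handle',.036),('crank_grip',.0985),('stop_pin',.03)):
    for d in tip_of('wrist',q)[:1]: print(q,d['pixel'],round(d['confidence'],2),onz(c,d['pixel'],z)[:2])
print(read_state()['tool_pos'])
```

```text
set_nut_mid [368.4, 146.5] 0.81 [0.57195503 0.10608459]
spanner [336.2, 308.1] 0.63 [ 0.37107637 -0.04170285]
spanner_handle [284.7, 285.0] 0.62 [0.34642496 0.04517486]
crank_grip [388.2, 71.6] 0.7 [0.62879643 0.16513142]
[0.46103019 0.15962788 0.25469341]
```

View pics/F_w2.png

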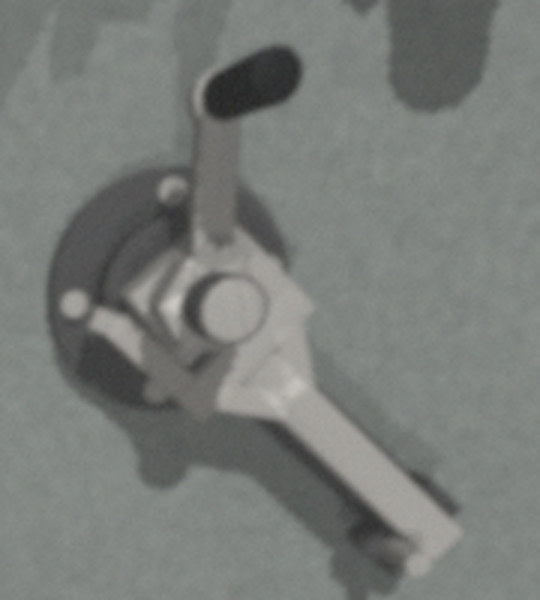

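Run:
```python
from h import *
c=cam('wrist'); f=lambda x,y,z: onz(c,(310+x/3,40+y/3),z)[:2]
S=f(234,309,.098); e=f(440,551,.042); m=f(300,398,.042); g=f(284,66,.1235); t=f(96,318,.042)
print('stud',S,'end',e,'dist',np.linalg.norm(e-S),'yaw',np.degrees(np.arctan2(*(S-e)[::-1])),'handle yaw',np.degrees(np.arctan2(*(m-e)[::-1])))
v=g-S; print('grip',g,np.linalg.norm(v),np.degrees(np.arctan2(v[1],v[0]))); print('tip',t,t-S)
```

```text
stud [0.58054824 0.11070741] end [ 0.58283213 -0.06107511] dist 0.17179770484797074 yaw 90.76171779274135 handle yaw 88.8674699185267
grip [0.63585197 0.1640473 ] 0.07683519215488645 43.96443245176136
tip [0.54771315 0.13329837] [-0.03283509  0.02259096]
```

Run:
```python
from plant import *
s=read_state(); print(s['t'],s['force'],abs(s['dq']).max()); print(close_job())
```

```text
35.55 [-0.38321841  0.63894538 -0.16295239] 0.005793491201259306
the job is handed in; nothing more can be done
None
```

The spanner is on the square nut with its handle against the stop pin, the jam nut is tight, and I handed the job in at 35.6 s of the 62 s allowed. The hand-in gives no verdict.

**What I did:** I lifted the spanner out of the rack, tipped it flat on the bench and regripped it about 70 mm from its origin. I slid it onto the nut along the foot's +x, set it on the boss and ledge, and let go. Then I swung the crank clockwise to a dead stop, pressing about 18 N at the grip, backed off and lifted clear.

**Last checks, from the wrist camera:**
- **Spanner:** its handle end is 172 mm from the stud axis, where 172 mm is nominal, and the handle lies against the pin.
- **Crank:** the grip stands about 0.86 rad clockwise of the foot's +x. That fits hard tight (0.7 rad) plus the allowed play (up to 0.15 rad), within the measuring error.
- **Robot:** the gripper is free, with force near zero, and the arm is at rest.
- **Bystanders:** none looked disturbed in the pictures I took. I did not measure their positions.

**What went wrong or disagreed:**
- The first lift from the rack, the first push to tip the spanner, and two grips on the flat handle missed.
- The rack lift started before the fingers had shut. The push and the two grips failed because the fingertips sit about 20 mm higher than `tip_reach` says; I found that by touching the bench.
- In the last pictures the networks did not find the pin and reported the purple look-alike as the spanner, so the final figures come from points I picked by eye in the picture.

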